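# Clamp a slide carrier on the inspection stage with the eccentric knob

## Robot

A 6-joint arm with a two-finger parallel gripper is mounted at the origin on the work surface. World frame = base frame: x ahead of the robot, y to its left, z up, the work surface at z = 0. Lengths are in m, angles in degrees, forces in N, time in s.
With the tool pointing down it reaches from about 0.375 to 0.9 m from the base axis. Payload 3.1 kg.
Tool frame: the origin (TCP) lies on the centre line of the jaws, within the pads' length; the fingertips stand 8 mm ahead of it and the grasp point (between the pads) lies 11 mm behind it; z points along the fingers, y is the direction in which the jaws open and shut (so a half turn about z gives the same grasp; the last joint's range is limited). The gripper opens to 87 mm and grips with 3 to 60 N. Pads are 19 mm wide; open, the fingers measure 117 mm over their backs; the gripper's body (75 mm by 190 mm) begins 51 mm behind the grasp point.
Start: joints at [58.814, 30.224, 82.088, -0, 67.689, -10.227], TCP at [0.224, 0.584, 0.231] pointing down, gripper open.
Joint ranges: [-176.69, 176.69], [-43.24, 126.21], [12.49, 139.97], [-82, 262], [0, 151.66], [-163.58, 163.58]. Speed limits (degrees/s): [159.86, 159.86, 180, 180, 180, 180].

## Interface

Orientations are given as a 3x3 rotation matrix whose columns are the frame's x, y, z axes.
In Python, from rig import * gives the robot as it stands. The module is installed in compiled form; this text tells all that it offers.
- The arm moves only by the tool arm_command, never from a script. Its argument "commands" is a list of rows, each an object with "translation": the shift along the tool's x, y, z scaled (see below), a list of three; "dr": the turn, a rotation vector about the tool's x, y, z scaled (see below), a list of three; "jaw": the closure, from 0 (fully open) to 1 (shut). In form: [{"translation": [x, y, z], "dr": [ax, ay, az], "jaw": jaw}, ...]. A call has 1 to 12 rows; each row shifts and turns the commanded pose from where the row before left it, along the tool's axes as they then stand; what a row does not reach is not made up. The controller multiplies each number of a shift by 25 mm and each number of a turn by 6 degrees. A row lasts 1/12 s, in which the tool goes at most 41.7 mm and 7.16 degrees, less where a joint would pass 70% of its speed; a pose out of reach is approached as far as the arm can. A call with a number of a shift or a turn outside -1 to 1 is refused whole. A call with a gripper value outside its range is refused whole. The fingers move at their own pace and stop on an object; the grip force is fixed at half the most. Time passes only in rows, so rows that do not move let the fingers close. It gives the time, the measured TCP pose, the force and the opening at its end, in the units of the state.
- read_state(): the state, without advancing time (a new reading comes with each control period).
- capture(name): name is "side" or "top"; returns (picture, depth): 420x560x3 uint8, red, green, blue; 420x560 float32, m along the optical axis (not along the pixel's ray), 0 where there is no reading.
- camera_model(name): a dict with "intrinsics" (3x3 intrinsics, pixels), "pose" (4x4, takes a point from camera to world coordinates). Camera axes: x right, y down, z forward; pixel columns grow to the right and rows downward; lengths in m; the calibration is good to about 2 mm. A picture is of the moment at which its call begins. camera_model takes no time and is no camera call.
- hand_in(): hands the job in, once; it reports no verdict.
The state is a dict: "time_s": time; "joint_positions": joint angles; "qvel": joint speeds; "tau": joint torques, N m; "position": TCP position; "tcp_rot": TCP orientation; "force": force on the tool from outside, world axes, zero at the start; "moment": the same for the moment, N m; "opening": opening from 0.0 (shut) to 1.0 (fully open).
Only numpy, scipy, OpenCV 4.12 (cv2) and the standard library are available. Lean on these libraries where they do the work, as an engineer would, in place of code of your own. Each camera call takes 0.05 s, during which the arm holds its last target.

## Task

Pick up the slide carrier by its blue handle, lay it flat between the two rails of the white clamp stage, then turn the black knob anticlockwise (seen from above) until its red off-centre lobe bears on the carrier and pushes it against the sprung stop. Tighten gently: the sprung pad must just give, about 0.5 to 1.5 mm of its 4 mm (6 to 13 N on the carrier), and never be pushed home. Let go of everything and leave the tip box, bottle and dish where they are.

Things in the scene. Friction and masses are not known exactly. Their poses are not given: they have to be found in the camera images.
- carrier_center (a point): Slide carrier, loose, about 0.2 kg: aluminium plate 100 (its x) x 60 (y) x 12 mm with two glass slides; on its middle a blue upright handle bar 44 mm long (along x), 10 mm thick (y), 12 to 38 mm above the underside. This point is the carrier's centre, 19 mm above its underside. Either end may point to the knob.
- carrier: The same slide carrier, origin at the centre of its underside. Laid centred on the nest it clears the lobe, as that starts, by about 3 to 4 mm and the stop's pad by 2.5 to 10 mm; there it slides along the rails quite freely.
- nest (a point): Where the carrier goes: centre of the nest, on the top face of the white stage (250 x 120 x 12 mm, fixed to the bench; place and yaw vary). x runs along the rails from the knob to the stop, z up. Two rails, 70 mm long along x, 8 mm high, inner faces at y = +-32.5 mm, so the carrier has 2.5 mm to spare on either side.
- stop_track (a point): Point on the stage at nest x = 56 mm, 8 mm above the stage top, in the middle of where the sprung stop's pad face may be. The stop (blue block, black rubber pad 50 mm wide on a yellow slide) was set by hand: pad face 52.5 to 60 mm from the nest centre, not measured; find it by feel or sight. The pad gives along x: it starts at 5 N, stiffens 4 N per mm, is hard home at 4 mm (21 N).
- knob_grip (a point): Grip point of the eccentric knob, on its vertical turning axis (at x = -63, y = +12 mm in the stage's axes), 64.5 mm above the bench. Its black bar, 12 mm thick and 32 mm high (46.5 to 78.5 mm above the bench), runs along this frame's x from +8 to -34 mm; a white dot marks the long end, which points the same way as the lobe.
- knob (a joint): Turn q of the knob, rad, positive anticlockwise from above, 0 to 2.6; at 0 the lobe points to the stage's -x, away from the carrier. Starts at 0.35 to 0.55, stays where left. Own friction 0.2 N m (either way, so at rest it can hide load: creep one way in small steps); clamping force F adds F (0.014 sin q + 0.003) N m. Slack ends at q = 1.05 to 1.7; then 0.1 rad presses the pad 1.2 to 1.4 mm.
- lobe (a point): The red eccentric lobe under the knob, smooth (friction about 0.15): a disc of radius 22 mm, 9 mm thick, 14.5 to 23.5 mm above the bench, its centre 14 mm off the turning axis; its rim reaches 22 - 14 cos q mm from the axis towards the carrier. This point is the disc's centre; it goes round with the knob.
- tip_box: Bystander: clear box with blue tray of white pipette tips, 120 x 80 x 63 mm, origin at its underside. Leave alone.
- media_bottle: Bystander: small amber bottle, 52 mm across, 100 mm tall. Leave alone.
- dish: Bystander: lidded clear dish, 64 mm across, 17.5 mm tall. Leave alone.
Mind the look-alikes: they are no part of the job. There is more than one size of the carrier; the job needs the largest.

How it is judged (in metres and radians):
On the way, in this order (a step that is already met when the one before it is completed fails the run):
1. the carrier lies flat between the rails, let go (z of carrier in the frame of nest between -0.0025 and 0.0025 m and y of carrier in the frame of nest between -0.0045 and 0.0045 m and x of carrier in the frame of nest between -0.014 and 0.014 m and angle between the x axis of carrier and the x axis of nest, either way round below 0.12 rad and angle between carrier's own z axis and vertical below 0.05 rad and contact force between carrier and the fingers below 0.1 N), for 0.2 s.
2. the lobe bears on the carrier with 6 to 13 N (contact force between knob and carrier between 6 and 13 N), for 0.3 s.
At the end, for the whole second after the job is handed in: The carrier lies flat on the stage (within 2.5 mm in height, 0.05 rad of level), between the rails (within 4.5 mm across, 0.08 rad), at rest, and the lobe bears on it with 6 to 13 N (all of step 2 and z of carrier in the frame of nest between -0.0025 and 0.0025 m and y of carrier in the frame of nest between -0.0045 and 0.0045 m and angle between the x axis of carrier and the x axis of nest, either way round below 0.08 rad and angle between carrier's own z axis and vertical below 0.05 rad and linear speed of carrier below 0.01 m/s); the robot touches nothing.
It fails at once if the clamp is over-tightened: lobe on carrier above 16 N (contact force between knob and carrier above 16 N).
It fails at once if a bystander is moved more than 15 mm (distance of any of tip_box, media_bottle, dish from where it was at the start of the episode above 0.015 m).
It also fails if it takes over 72 s, if anything falls off the work surface, if the arm or the gripper's body presses on something with over 40 N, if the wrist force passes 120 N, or if a joint passes its speed limit or range.

## Working session

There is one attempt and no reset: what is moved stays moved. The work goes in short steps, Python scripts to look and compute and a tool call to move; the robot and the scene stay as the last step left them, time stands still between calls to the robot, and variables do not carry over. Pictures are saved under pics/ and viewed, and the job is handed in when it is done.

Besides the shell and the picture viewer there is one more tool, called after "Call:" as name(argument=value, ...) on one line, values as JSON. arm_command: Moves the arm, as the interface text tells. Its arguments: {"type":"object","properties":{"commands":{"type":"array"}},"required":["commands"]}

```bash
mkdir -p pics
python3 - <<'E'
from rig import *
import cv2,numpy as np
for n in("top","side"):
    p,d=capture(n); cv2.imwrite(f"pics/{n}0.png",p[:,:,::-1]); np.save(f"pics/{n}0_d.npy",d); np.save(f"pics/{n}0.npy",p)
    m=camera_model(n); print(n,m["intrinsics"],m["pose"])
s=read_state(); print(s)
E
```

```text
top [[466.83046877   0.         281.47236362]
 [  0.         466.83046877 212.51184881]
 [  0.           0.           1.        ]] [[ 0.01089283 -0.99552687  0.0938488   0.51039512]
 [-0.99983594 -0.01220195 -0.01338673 -0.05883835]
 [ 0.01447199 -0.09368759 -0.99549646  1.19478514]
 [ 0.          0.          0.          1.        ]]
side [[443.5027949    0.         277.23285398]
 [  0.         443.5027949  215.62341998]
 [  0.           0.           1.        ]] [[ 0.99496731 -0.05528147  0.08357034  0.49629949]
 [-0.0999338  -0.60823278  0.78744278 -1.02434429]
 [ 0.00729922 -0.79183133 -0.61069622  0.83065504]
 [ 0.          0.          0.          1.        ]]
{'time_s': 0.1, 'joint_positions': array([ 5.88165756e+01,  3.02732175e+01,  8.21485807e+01, -2.96533353e-03,
        6.76885090e+01, -1.02258928e+01]), 'qvel': array([ 0.0251325 , -0.12013326, -0.1726236 ,  0.00273612, -0.0107569 ,
        0.03689533]), 'tau': array([-6.06366139e-04, -4.40987778e+01, -1.77149981e+01,  6.35381369e-02,
        5.33505308e-02, -5.29131000e-05]), 'position': array([0.22318413, 0.58311097, 0.22967657]), 'tcp_rot': array([[-9.33852700e-01,  3.57656568e-01, -9.55879093e-04],
       [ 3.57657724e-01,  9.33851250e-01, -1.67184702e-03],
       [ 2.94701819e-04, -1.90313639e-03, -9.99998146e-01]]), 'force': array([-1.87882333, -0.07464071,  0.37885226]), 'moment': array([-0.03284096,  0.00454219,  0.04053668]), 'opening': 0.9969753468642282}
```

View pics/top0.png

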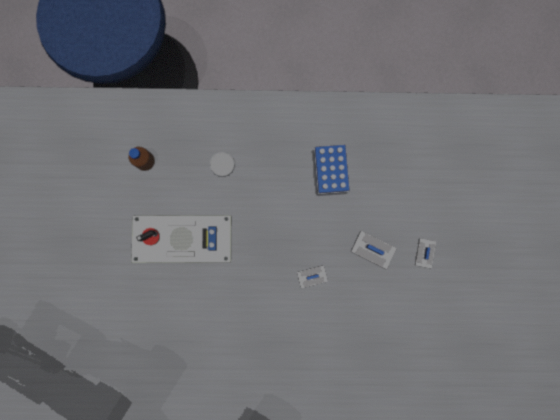

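View pics/side0.png

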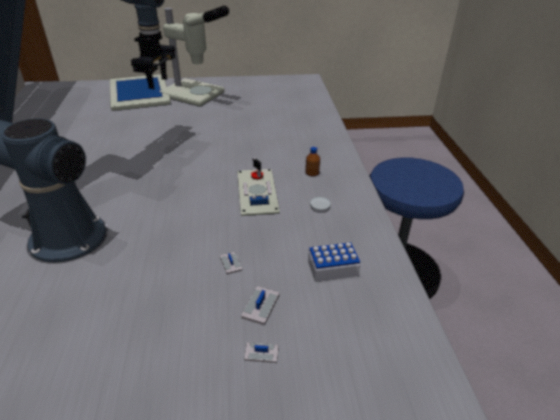

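The top view shows the stage at about (181,239), with the knob at (150,236) to its left and the stop at (212,238). The largest carrier is at (374,249) and the smaller look-alikes are at (312,277) and (426,253). The bottle is at (142,158), the dish at (222,164) and the tip box at (332,169). Next I'll measure these.

```bash
cat > h.py <<'E'
import numpy as np,cv2
from rig import camera_model
def ray(n,uv,z):
    m=camera_model(n);K=m["intrinsics"];T=np.array(m["pose"])
    uv=np.atleast_2d(uv).astype(float)
    d=np.c_[(uv[:,0]-K[0][2])/K[0][0],(uv[:,1]-K[1][2])/K[1][1],np.ones(len(uv))]@T[:3,:3].T
    c=T[:3,3]; return c+d*((z-c[2])/d[:,2])[:,None]
def proj(n,P):
    m=camera_model(n);K=np.array(m["intrinsics"]);T=np.array(m["pose"])
    q=(np.atleast_2d(P)-T[:3,3])@T[:3,:3]; q=q@K.T; return q[:,:2]/q[:,2:]
E
python3 - <<'E'
from h import *
for n,a in(("top",[(120,200,250,275),(295,230,445,285)]),("side",[(225,150,290,225),(215,240,300,370)])):
    p=cv2.imread(f"pics/{n}0.png")
    for i,(x0,y0,x1,y1) in enumerate(a):
        c=p[y0:y1,x0:x1]; s=6 if n=="top" or 1 else 6
        s=min(800/(x1-x0),600/(y1-y0)); cv2.imwrite(f"pics/{n}0c{i}.png",cv2.resize(c,None,fx=s,fy=s,interpolation=cv2.INTER_CUBIC)); print(n,i,s)
E
```

```text
top 0 6.153846153846154
top 1 5.333333333333333
side 0 8.0
side 1 4.615384615384615
```

View pics/top0c0.png

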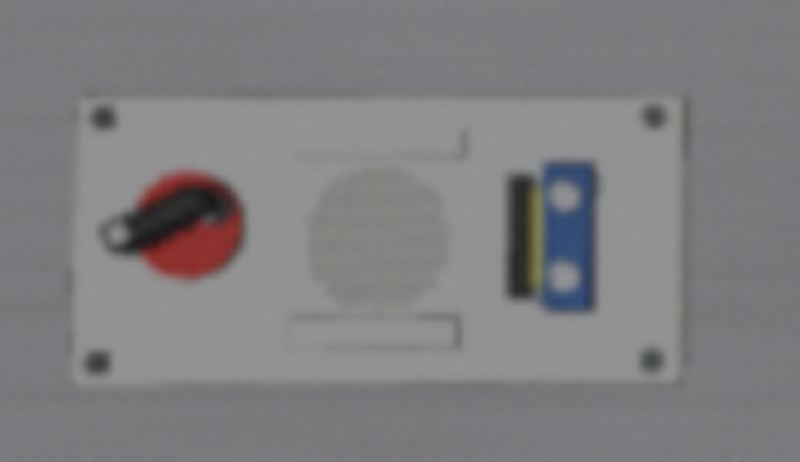

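View pics/top0c1.png

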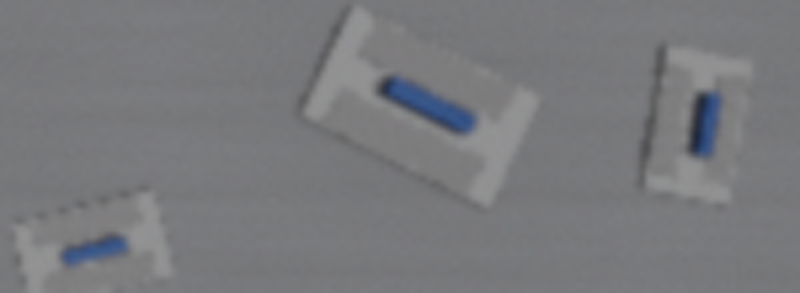

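View pics/side0c0.png

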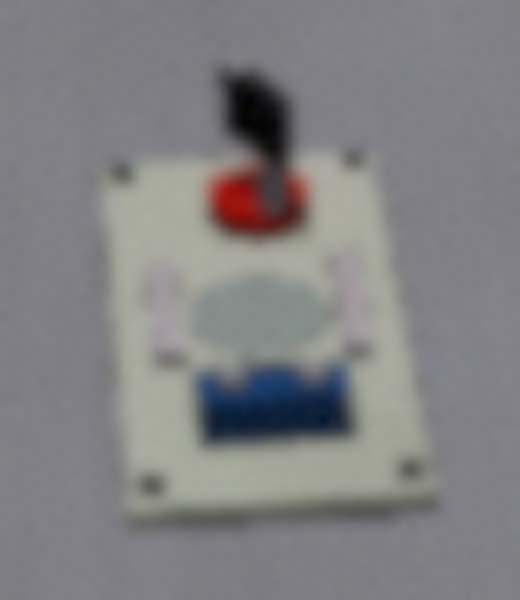

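View pics/side0c1.png

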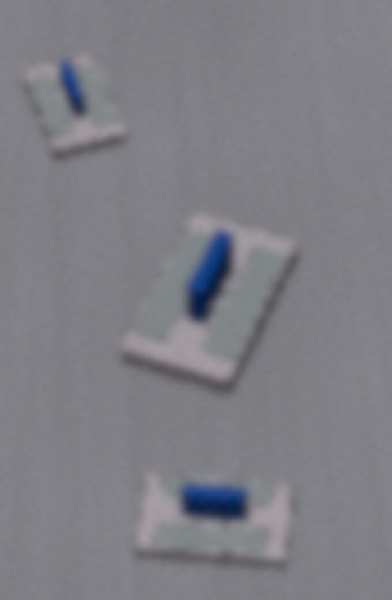

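The crops are clear enough to measure: stage outline with four dark corner bolts, red lobe, knob bar and white dot, black pad, yellow slide and blue block, and the carrier with its blue handle.

Run:
```python
from h import *
def comps(mask,amin):
    n,l,st,ce=cv2.connectedComponentsWithStats(mask.astype(np.uint8))
    return [(st[i,4],ce[i],l==i) for i in range(1,n) if st[i,4]>=amin]
def up(n,box,k=8):
    p=cv2.imread(f"pics/{n}0.png");x0,y0,x1,y1=box
    return cv2.resize(p[y0:y1,x0:x1],None,fx=k,fy=k,interpolation=cv2.INTER_CUBIC).astype(int)
def back(uv,box,k=8): return (np.asarray(uv)+.5)/k-.5+np.array(box[:2])
def rect(mask):
    c=max(cv2.findContours(mask.astype(np.uint8),0,2)[0],key=cv2.contourArea)
    return c,cv2.boxPoints(cv2.minAreaRect(cv2.convexHull(c)))
# stage top
b=(120,200,250,275);im=up("top",b);g=im.mean(2)
print("bg",np.median(g[:40]),"stage",np.median(g[300:340,80:120]))
th=(np.median(g[:40])+np.median(g[130:150,150:300]))/2;m=g>th
m=cv2.morphologyEx(m.astype(np.uint8),cv2.MORPH_CLOSE,np.ones((5,5)))
c,r=rect(m);R=ray("top",back(r,b),.012);ctr=R.mean(0);print("stage rect ctr",ctr);print(np.round(R,4))
e=[np.linalg.norm(R[i]-R[(i+1)%4]) for i in range(4)];print(e)
i=int(np.argmax(e[:2]));x=R[i+1]-R[i]; x=x/np.linalg.norm(x); x=x if x[1]<0 else -x;print("xaxis",x,np.degrees(np.arctan2(x[1],x[0])))
# bolts
dark=(g<85)
for a,ce,_ in comps(dark,60):
    print("dark",a,back(ce,b),ray("top",back(ce,b),.013)[0])
B,G,Rr=im[...,0],im[...,1],im[...,2]
for nm,mm,z in(("red",(Rr-G>40)&(Rr-B>40),.0235),("blue",(B-Rr>35),.045),("yel",(Rr-B>35)&(G-B>35),.03)):
    for a,ce,_ in comps(mm,100): print(nm,a,back(ce,b),ray("top",back(ce,b),z)[0])
# carrier
b=(345,225,405,275);im=up("top",b);g=im.mean(2);B,Rr=im[...,0],im[...,2]
bm=B-Rr>35;bg=np.median(g[:60,300:]);print("bg",bg,np.percentile(g,90))
m=((g>bg+10)|bm);m=cv2.morphologyEx(m.astype(np.uint8),cv2.MORPH_CLOSE,np.ones((15,15)))
c,r=rect(m);R=ray("top",back(r,b),.012);print("carrier",R.mean(0));e=[np.linalg.norm(R[i]-R[(i+1)%4]) for i in range(4)];print(e);i=int(np.argmax(e[:2]));x=R[i+1]-R[i];print(np.degrees(np.arctan2(x[1],x[0])))
c,r=rect(bm);R=ray("top",back(r,b),.038);e=[np.linalg.norm(R[i]-R[(i+1)%4]) for i in range(4)];i=int(np.argmax(e[:2]));x=R[i+1]-R[i];print("handle",R.mean(0),e,np.degrees(np.arctan2(x[1],x[0])))
b=(235,280,290,330);im=up("side",b);bm=im[...,0]-im[...,2]>45
c,r=rect(bm);print("side handle",back(np.argwhere(bm)[:,::-1].mean(0),b),"proj",proj("side",[R.mean(0)-[0,0,.008]]))
```

```text
bg 123.33333333333333 stage 140.66666666666666
stage rect ctr [0.55263546 0.17875391 0.012     ]
[[0.6091 0.305  0.012 ]
 [0.6128 0.0564 0.012 ]
 [0.496  0.0536 0.012 ]
 [0.4927 0.2999 0.012 ]]
[np.float64(0.24859258743723428), np.float64(0.11683236895397438), np.float64(0.24631246206792004), np.float64(0.11651676100500999)]
xaxis [ 0.01482317 -0.99989013  0.        ] -89.15066400762427
dark 361 [136.36097645 218.72004848] [0.60154384 0.29200467 0.013     ]
dark 204 [225.86519608 218.51164216] [0.60479901 0.06609983 0.013     ]
dark 6177 [212.95016796 237.85133358] [0.55543267 0.09757148 0.013     ]
dark 4787 [204.21839095 238.14222112] [0.55444697 0.11954527 0.013     ]
dark 14684 [149.70834752 236.20655135] [0.55775043 0.25674792 0.013     ]
dark 390 [135.4375     258.48269231] [0.50150452 0.29031968 0.013     ]
dark 184 [225.38722826 258.125     ] [0.50483962 0.06509729 0.013     ]
red 1939 [147.79187081 229.73449587] [0.57345141 0.25932083 0.0235    ]
red 6694 [151.34896923 239.96747087] [0.54799454 0.24951532 0.0235    ]
blue 7527 [212.09564734 237.93912747] [0.5539737  0.09542547 0.045     ]
yel 1118 [206.46187388 238.35800537] [0.55334083 0.11139728 0.03      ]
bg 122.0 131.33333333333334
carrier [ 0.53080755 -0.30976126  0.012     ]
[np.float64(0.058458447696270184), np.float64(0.09921120075817554), np.float64(0.05832672468625719), np.float64(0.09877369628568991)]
-115.59086953164513
handle [ 0.53083869 -0.30783464  0.038     ] [np.float64(0.010178546286120494), np.float64(0.04408875957675018), np.float64(0.01016781422776687), np.float64(0.04405417216029136)] -116.01720724742988
side handle [259.81130008 298.09260225] proj [[259.1399058  298.04930076]]
```

```bash
cat >> h.py <<'E'
def goal(p,yaw_y,tilt=True):
    """print move in tool units: shift (25mm) and turn (6deg), target tool y at world angle yaw_y, tool down"""
    from rig import read_state
    from scipy.spatial.transform import Rotation as Ro
    s=read_state();R=np.array(s["tcp_rot"]);a=np.radians(yaw_y)
    y=np.array([np.cos(a),np.sin(a),0]);z=np.array([0,0,-1.]);T=np.c_[np.cross(y,z),y,z]
    dr=Ro.from_matrix(R.T@T).as_rotvec(degrees=True)
    sh=R.T@(np.array(p)-s["position"])
    print("t",round(s["time_s"],2),"pos",s["position"].round(4),"yawy",round(np.degrees(np.arctan2(R[1,1],R[0,1])),2),"j",np.round(s["joint_positions"],1))
    print("shift mm",(sh*1e3).round(1),"units",(sh/.025).round(3),"turn deg",dr.round(2),"units",(dr/6).round(3),"after-turn units",(T.T@(np.array(p)-s["position"])/.025).round(3))
    print("F",np.round(s["force"],2),"M",np.round(s["moment"],3),"open",round(s["opening"],3))
E
python3 - <<'E'
from h import *
# rails in top crop; side bolts
s=800/130.
f=lambda U,V:((U+.5)/s-.5+120,(V+.5)/s-.5+200)
print("rail inner mids",ray("top",[f(378,156),f(375,316)],.018),"disc",ray("top",[f(378,238)],.012))
g=lambda U,V:((U+.5)/8-.5+225,(V+.5)/8-.5+150)
B=ray("side",[g(120,173),g(353,158),g(150,484),g(411,469)],.013);print(B,B.mean(0))
goal([.5308,-.3085,.12],-25.9)
E
```

```text
rail inner mids [[0.58682524 0.17797823 0.018     ]
 [0.52157777 0.17717303 0.018     ]] disc [[0.55352689 0.17814115 0.012     ]]
[[0.5033672  0.29266998 0.013     ]
 [0.60493552 0.29603397 0.013     ]
 [0.50740265 0.06714659 0.013     ]
 [0.60796472 0.06770173 0.013     ]] [0.55591752 0.18088807 0.013     ]
t 0.1 pos [0.2232 0.5831 0.2297] yawy 69.04 j [ 58.8  30.3  82.1  -0.   67.7 -10.2]
shift mm [-606.2 -722.4  110.9] units [-24.248 -28.896   4.435] turn deg [-1.000e-01  8.000e-02  9.494e+01] units [-1.6000e-02  1.3000e-02  1.5824e+01] after-turn units [-26.708  26.647   4.387]
F [-1.88 -0.07  0.38] M [-0.033  0.005  0.041] open 0.997
```

Call:
arm_command(commands=[{"translation": [0,0,0],"dr": [0,0,1],"jaw": 0},{"translation": [0,0,0],"dr": [0,0,1],"jaw": 0},{"translation": [0,0,0],"dr": [0,0,1],"jaw": 0},{"translation": [0,0,0],"dr": [0,0,1],"jaw": 0},{"translation": [0,0,0],"dr": [0,0,1],"jaw": 0},{"translation": [0,0,0],"dr": [0,0,1],"jaw": 0},{"translation": [0,0,0],"dr": [0,0,1],"jaw": 0},{"translation": [0,0,0],"dr": [0,0,1],"jaw": 0}])

```text
time_s: 0.77
position: [0.2233, 0.5833, 0.23]
tcp_rot: [[-0.354, 0.935, -0.001], [0.935, 0.354, -0.001], [-0.001, -0.001, -1.0]]
force: [0.1, 0.6, -0.1]
opening: 0.998
```

Call:
arm_command(commands=[{"translation": [0,0,0],"dr": [0,0,1],"jaw": 0},{"translation": [0,0,0],"dr": [0,0,1],"jaw": 0},{"translation": [0,0,0],"dr": [0,0,1],"jaw": 0},{"translation": [0,0,0],"dr": [0,0,1],"jaw": 0},{"translation": [0,0,0],"dr": [0,0,1],"jaw": 0},{"translation": [0,0,0],"dr": [0,0,1],"jaw": 0},{"translation": [0,0,0],"dr": [0,0,1],"jaw": 0},{"translation": [0,0,0],"dr": [0,0,0.8],"jaw": 0}])

```text
time_s: 1.43
position: [0.2233, 0.5833, 0.2299]
tcp_rot: [[0.439, 0.899, -0.001], [0.899, -0.439, -0.001], [-0.001, -0.0, -1.0]]
force: [0.7, -0.2, 0.2]
opening: 0.999
```

```bash
python3 -c "
from h import *
goal([.5308,-.3085,.12],-25.9)"
```

```text
t 1.43 pos [0.2233 0.5833 0.2299] yawy -26.04 j [58.8 30.3 82.1 -0.  67.7 84.9]
shift mm [-666.2  667.7  110.8] units [-26.646  26.709   4.43 ] turn deg [-0.01  0.08 -0.14] units [-0.001  0.013 -0.023] after-turn units [-26.716  26.645   4.398]
F [ 0.73 -0.16  0.21] M [-0.08   0.122 -0.006] open 0.999
```

Call:
arm_command(commands=[{"translation": [-0.5,1,0],"dr": [0,0,0],"jaw": 0},{"translation": [-0.5,1,0],"dr": [0,0,0],"jaw": 0},{"translation": [-0.5,1,0],"dr": [0,0,0],"jaw": 0},{"translation": [-0.5,1,0],"dr": [0,0,0],"jaw": 0},{"translation": [-1,1,0],"dr": [0,0,0],"jaw": 0},{"translation": [-1,1,0],"dr": [0,0,0],"jaw": 0},{"translation": [-1,1,0],"dr": [0,0,0],"jaw": 0},{"translation": [-1,1,0],"dr": [0,0,0],"jaw": 0},{"translation": [-1,1,0],"dr": [0,0,0],"jaw": 0},{"translation": [-1,1,0],"dr": [0,0,0],"jaw": 0},{"translation": [-1,1,0],"dr": [0,0,0],"jaw": 0},{"translation": [-1,1,0],"dr": [0,0,0],"jaw": 0}])

```text
time_s: 2.43
position: [0.385, 0.2265, 0.2304]
tcp_rot: [[0.434, 0.901, -0.0], [0.901, -0.434, -0.0], [-0.0, -0.0, -1.0]]
force: [0.9, -0.2, -0.6]
opening: 1.0
```

Call:
arm_command(commands=[{"translation": [-1,1,0],"dr": [0,0,0],"jaw": 0},{"translation": [-1,1,0],"dr": [0,0,0],"jaw": 0},{"translation": [-1,1,0],"dr": [0,0,0],"jaw": 0},{"translation": [-1,1,0],"dr": [0,0,0],"jaw": 0},{"translation": [-1,1,0],"dr": [0,0,0],"jaw": 0},{"translation": [-1,1,0],"dr": [0,0,0],"jaw": 0},{"translation": [-1,1,0],"dr": [0,0,0],"jaw": 0},{"translation": [-1,1,0],"dr": [0,0,0],"jaw": 0},{"translation": [-1,1,0],"dr": [0,0,0],"jaw": 0},{"translation": [-1,1,0],"dr": [0,0,0],"jaw": 0},{"translation": [-1,1,0],"dr": [0,0,0],"jaw": 0},{"translation": [-1,1,0],"dr": [0,0,0],"jaw": 0}])

```text
time_s: 3.43
position: [0.5248, -0.1741, 0.2301]
tcp_rot: [[0.435, 0.9, -0.001], [0.9, -0.435, 0.001], [0.0, -0.001, -1.0]]
force: [-0.1, 0.1, 0.3]
opening: 0.999
```

```bash
python3 -c "
from h import *
goal([.5316,-.3075,.12],-25.9)"
```

```text
t 3.43 pos [ 0.5248 -0.1741  0.2301] yawy -25.78 j [-29.9  24.7  92.5   0.   62.8  -4.2]
shift mm [-117.2   64.3  110.1] units [-4.688  2.57   4.402] turn deg [-0.06 -0.01  0.12] units [-0.01  -0.002  0.019] after-turn units [-4.682  2.575  4.406]
F [-0.1   0.09  0.3 ] M [-0.074  0.065  0.088] open 0.999
```

Call:
arm_command(commands=[{"translation": [-0.94,0.515,0.7],"dr": [0,0,0],"jaw": 0},{"translation": [-0.94,0.515,0.7],"dr": [0,0,0],"jaw": 0},{"translation": [-0.94,0.515,0.7],"dr": [0,0,0],"jaw": 0},{"translation": [-0.94,0.515,0.7],"dr": [0,0,0],"jaw": 0},{"translation": [-0.94,0.515,0.8],"dr": [0,0,0],"jaw": 0},{"translation": [0,0,0.8],"dr": [0,0,0],"jaw": 0},{"translation": [0,0,0],"dr": [0,0,0],"jaw": 0}])

```text
time_s: 4.02
position: [0.5291, -0.3061, 0.1161]
tcp_rot: [[0.437, 0.899, -0.006], [0.899, -0.437, 0.005], [0.002, -0.008, -1.0]]
force: [-0.4, 1.2, -0.5]
opening: 0.999
```

Run:
```python
from h import *
from rig import *
goal([.5316,-.3075,.0235],-25.9)
for n,b in(("top",(330,200,450,290)),("side",(200,200,320,320))):
    p,_=capture(n);x0,y0,x1,y1=b;cv2.imwrite(f"pics/{n}1.png",cv2.resize(p[y0:y1,x0:x1,::-1],None,fx=5,fy=5,interpolation=2))
```

```text
t 4.02 pos [ 0.5291 -0.3061  0.1161] yawy -25.91 j [-40.5  37.6  89.3  -0.   53.6 -14.6]
shift mm [-0.3  3.6 92.6] units [-0.014  0.143  3.703] turn deg [-0.47 -0.12 -0.01] units [-0.079 -0.02  -0.002] after-turn units [-0.006  0.113  3.704]
F [-0.45  1.15 -0.54] M [-0.058  0.12   0.036] open 0.999
```

View pics/side1.png

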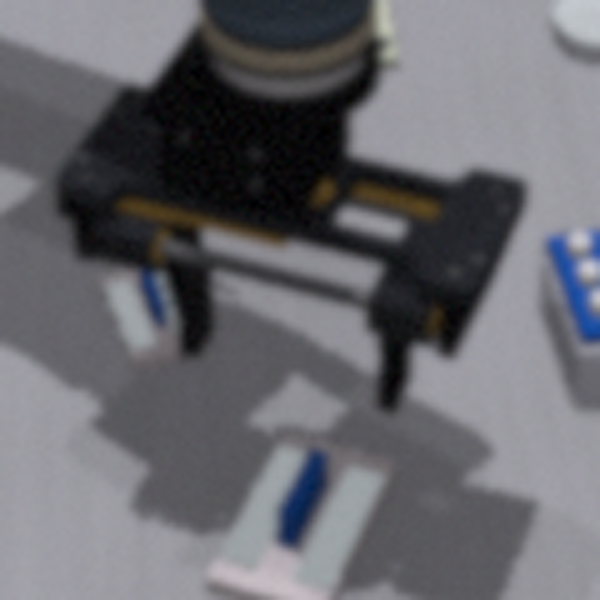

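View pics/top1.png

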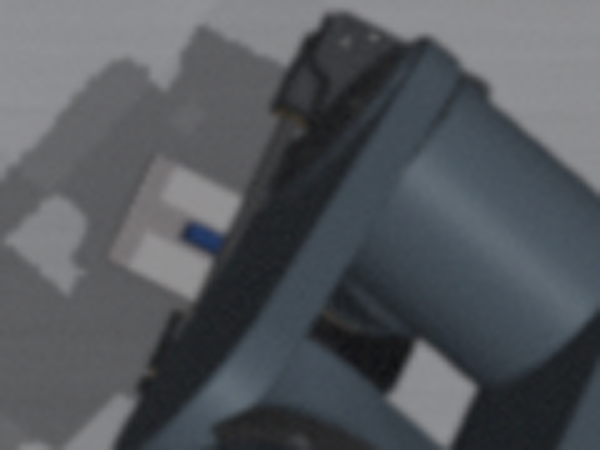

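The side view shows the open fingers straddling the line of the handle. The fingertips are at about crop (190,345) and (388,400), with the handle at (303,500). From above the arm hides part of the carrier.

Run:
```python
from h import *
print(proj("side",[[.5291,-.3061,.108],[.5316,-.3075,.108]]), ray("side",[(257.3,274.0)],.108))
```

```text
[[257.72220093 274.28677374]
 [258.86004224 274.65235191]] [[ 0.52820229 -0.30509935  0.108     ]]
```

Call:
arm_command(commands=[{"translation": [0,0.1,0.7],"dr": [-0.06,0,0],"jaw": 0},{"translation": [0,0,0.7],"dr": [0,0,0],"jaw": 0},{"translation": [0,0,0.7],"dr": [0,0,0],"jaw": 0},{"translation": [0,0,0.7],"dr": [0,0,0],"jaw": 0},{"translation": [0,0,0.4],"dr": [0,0,0],"jaw": 0},{"translation": [0,0,0],"dr": [0,0,0],"jaw": 0},{"translation": [0,0,0],"dr": [0,0,0],"jaw": 0}])

```text
time_s: 4.7
position: [0.5348, -0.3071, 0.0413]
tcp_rot: [[0.434, 0.901, 0.006], [0.901, -0.434, -0.003], [-0.0, 0.007, -1.0]]
force: [-0.3, -0.1, 0.1]
opening: 0.999
```

Run:
```python
from h import *
goal([.5316,-.3075,.0235],-25.9)
```

```text
t 4.7 pos [ 0.5348 -0.3071  0.0413] yawy -25.71 j [-40.3  44.1  91.    0.1  44.5 -14.7]
shift mm [-1.8 -2.9 17.8] units [-0.072 -0.114  0.712] turn deg [0.39 0.   0.19] units [0.064 0.    0.032] after-turn units [-0.072 -0.109  0.713]
F [-0.28 -0.13  0.08] M [-0.125  0.1   -0.066] open 0.999
```

Call:
arm_command(commands=[{"translation": [-0.07,-0.08,0.35],"dr": [0.06,0,0],"jaw": 0},{"translation": [0,0,0.3],"dr": [0,0,0],"jaw": 0},{"translation": [0,0,0],"dr": [0,0,0],"jaw": 0},{"translation": [0,0,0],"dr": [0,0,0],"jaw": 0}])

```text
time_s: 5.03
position: [0.5316, -0.3081, 0.024]
tcp_rot: [[0.435, 0.901, -0.001], [0.901, -0.435, 0.0], [0.0, -0.001, -1.0]]
force: [0.2, 0.3, -0.5]
opening: 1.001
```

Run:
```python
from h import *
goal([.5320,-.3075,.0235],-25.9)
```

```text
t 5.03 pos [ 0.5316 -0.3081  0.024 ] yawy -25.77 j [-40.5  45.6  91.3   0.   43.1 -14.7]
shift mm [0.7 0.1 0.5] units [0.029 0.003 0.022] turn deg [-0.04 -0.01  0.13] units [-0.007 -0.002  0.022] after-turn units [0.029 0.003 0.022]
F [ 0.21  0.28 -0.49] M [-0.12   0.067 -0.025] open 1.001
```

Now I'll close on the handle.

Call:
arm_command(commands=[{"translation": [0,0,0],"dr": [0,0,0],"jaw": 1},{"translation": [0,0,0],"dr": [0,0,0],"jaw": 1},{"translation": [0,0,0],"dr": [0,0,0],"jaw": 1},{"translation": [0,0,0],"dr": [0,0,0],"jaw": 1},{"translation": [0,0,0],"dr": [0,0,0],"jaw": 1},{"translation": [0,0,0],"dr": [0,0,0],"jaw": 1},{"translation": [0,0,0],"dr": [0,0,0],"jaw": 1},{"translation": [0,0,0],"dr": [0,0,0],"jaw": 1},{"translation": [0,0,0],"dr": [0,0,0],"jaw": 1},{"translation": [0,0,0],"dr": [0,0,0],"jaw": 1},{"translation": [0,0,0],"dr": [0,0,0],"jaw": 1},{"translation": [0,0,0],"dr": [0,0,0],"jaw": 1}])

```text
time_s: 6.03
position: [0.5319, -0.3082, 0.0243]
tcp_rot: [[0.435, 0.901, 0.0], [0.901, -0.435, -0.0], [-0.0, 0.0, -1.0]]
force: [0.5, 0.6, -0.1]
opening: 0.172
```

Call:
arm_command(commands=[{"translation": [0,0,0],"dr": [0,0,0],"jaw": 1},{"translation": [0,0,0],"dr": [0,0,0],"jaw": 1},{"translation": [0,0,0],"dr": [0,0,0],"jaw": 1},{"translation": [0,0,0],"dr": [0,0,0],"jaw": 1}])

```text
time_s: 6.37
position: [0.5319, -0.3083, 0.0243]
tcp_rot: [[0.435, 0.901, 0.0], [0.901, -0.435, -0.0], [-0.0, 0.0, -1.0]]
force: [1.1, 1.2, -0.2]
opening: 0.115
```

Call:
arm_command(commands=[{"translation": [0,0,-0.5],"dr": [0,0,0],"jaw": 1},{"translation": [0,0,-1],"dr": [0,0,0],"jaw": 1},{"translation": [0,0,-1],"dr": [0,0,0],"jaw": 1},{"translation": [0,0,-1],"dr": [0,0,0],"jaw": 1},{"translation": [0,0,-1],"dr": [0,0,0],"jaw": 1},{"translation": [0,0,0],"dr": [0,0,0],"jaw": 1}])

```text
time_s: 6.87
position: [0.5345, -0.3103, 0.1426]
tcp_rot: [[0.434, 0.901, 0.008], [0.901, -0.434, -0.007], [-0.003, 0.01, -1.0]]
force: [0.3, -0.4, -1.6]
opening: 0.112
```

Run:
```python
from h import *
goal([.5550,.1800,.135],0.84)
```

```text
t 6.87 pos [ 0.5345 -0.3103  0.1426] yawy -25.75 j [-40.5  35.6  88.1   0.   55.7 -14.7]
shift mm [ 450.5 -194.6    4.5] units [18.02  -7.784  0.178] turn deg [  0.53   0.28 -26.59] units [ 0.089  0.047 -4.431] after-turn units [19.597  1.107  0.304]
F [ 0.28 -0.41 -1.55] M [-0.199  0.038 -0.029] open 0.112
```

Call:
arm_command(commands=[{"translation": [0,0,0],"dr": [0,0,-0.886],"jaw": 1},{"translation": [0,0,0],"dr": [0,0,-0.886],"jaw": 1},{"translation": [0,0,0],"dr": [0,0,-0.886],"jaw": 1},{"translation": [0,0,0],"dr": [0,0,-0.886],"jaw": 1},{"translation": [0,0,0],"dr": [0,0,-0.886],"jaw": 1},{"translation": [0.5,0,0],"dr": [0,0,0],"jaw": 1},{"translation": [1,0,0],"dr": [0,0,0],"jaw": 1},{"translation": [1,0,0],"dr": [0,0,0],"jaw": 1},{"translation": [1,0,0],"dr": [0,0,0],"jaw": 1},{"translation": [1,0,0],"dr": [0,0,0],"jaw": 1},{"translation": [1,0,0],"dr": [0,0,0],"jaw": 1},{"translation": [1,0,0],"dr": [0,0,0],"jaw": 1}])

```text
time_s: 7.87
position: [0.5284, -0.1433, 0.1363]
tcp_rot: [[-0.012, 1.0, -0.002], [1.0, 0.012, 0.001], [0.001, -0.002, -1.0]]
force: [0.8, 0.0, -1.9]
opening: 0.112
```

Call:
arm_command(commands=[{"translation": [1,0.1,0],"dr": [0,0,0],"jaw": 1},{"translation": [1,0.1,0],"dr": [0,0,0],"jaw": 1},{"translation": [1,0.1,0],"dr": [0,0,0],"jaw": 1},{"translation": [1,0.1,0],"dr": [0,0,0],"jaw": 1},{"translation": [1,0.1,0],"dr": [0,0,0],"jaw": 1},{"translation": [1,0.1,0],"dr": [0,0,0],"jaw": 1},{"translation": [1,0.1,0],"dr": [0,0,0],"jaw": 1},{"translation": [1,0.1,0],"dr": [0,0,0],"jaw": 1},{"translation": [1,0.1,0],"dr": [0,0,0],"jaw": 1},{"translation": [1,0.1,0],"dr": [0,0,0],"jaw": 1},{"translation": [1,0.1,0],"dr": [0,0,0],"jaw": 1},{"translation": [1,0,0],"dr": [0,0,0],"jaw": 1}])

```text
time_s: 8.87
position: [0.5518, 0.1565, 0.1364]
tcp_rot: [[-0.012, 1.0, -0.001], [1.0, 0.012, 0.0], [0.0, -0.001, -1.0]]
force: [-0.1, 0.4, -1.4]
opening: 0.109
```

Call:
arm_command(commands=[{"translation": [0.5,0,0],"dr": [0,0,0],"jaw": 1},{"translation": [0.3,0,0],"dr": [0,0,0],"jaw": 1},{"translation": [0,0,0],"dr": [0,0,0],"jaw": 1},{"translation": [0,0,0],"dr": [0,0,0],"jaw": 1}])

```text
time_s: 9.2
position: [0.552, 0.1742, 0.1365]
tcp_rot: [[-0.014, 1.0, -0.001], [1.0, 0.014, -0.001], [-0.001, -0.001, -1.0]]
force: [-0.4, 0.0, -1.6]
opening: 0.11
```

Run:
```python
from h import *
from rig import *
goal([.5550,.1800,.07],0.84)
for n,b in(("top",(100,150,260,270)),("side",(200,100,320,220))):
    p,_=capture(n);np.save(f"pics/{n}2.npy",p);x0,y0,x1,y1=b;cv2.imwrite(f"pics/{n}2.png",cv2.resize(p[y0:y1,x0:x1,::-1],None,fx=5,fy=5,interpolation=2))
```

```text
t 9.2 pos [0.552  0.1742 0.1365] yawy 0.82 j [ 6.5 33.8 93.7 -0.  52.6  5.7]
shift mm [ 5.8  3.2 66.5] units [0.232 0.127 2.661] turn deg [-0.05  0.04 -0.02] units [-0.008  0.007 -0.004] after-turn units [0.23  0.125 2.662]
F [-0.43  0.01 -1.6 ] M [-0.075  0.022 -0.041] open 0.11
```

View pics/side2.png

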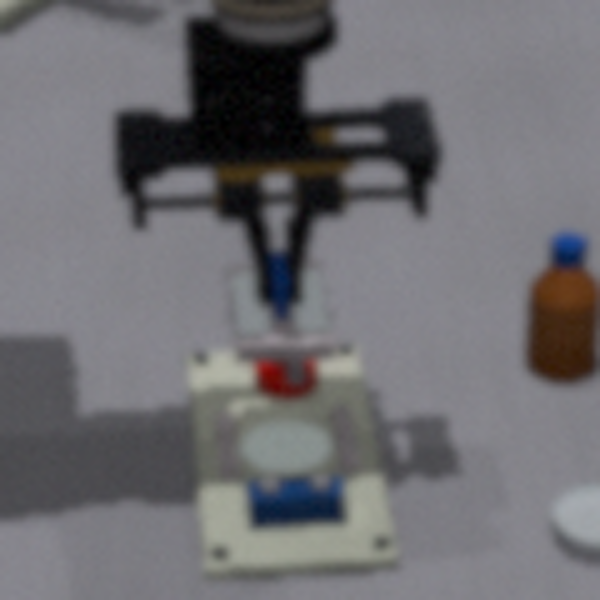

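View pics/top2.png

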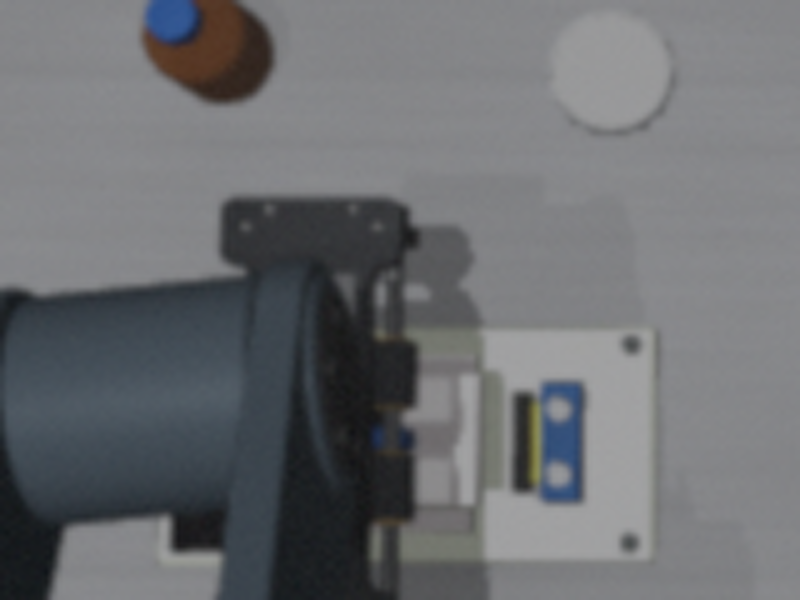

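Side view: the carrier is held level, its near end over the lobe. Top view: the carrier's stop-side end edge is at about crop x=478, y from 352 to 530.

Run:
```python
from h import *
p=np.load("pics/top2.npy");r=p[225:256,185:215].astype(int).mean(2).round()
for v in (228,232,236,240,244,248): print(v,p[v,186:204].mean(1).round().astype(int))
print([int(x) for x in p[215:262,193].mean(1)])
f=lambda U,V:((U+.5)/5-.5+100,(V+.5)/5-.5+150)
A=ray("top",[f(478,352),f(478,530),f(478,441)],.124);print(A)
g=lambda U,V:((U+.5)/5-.5+200,(V+.5)/5-.5+100)
# side: far end of carrier bottom edge near face
print("side end top corners",ray("side",[g(237,341),g(337,337)],.124))
print("handle-> expected centre proj", proj("side",[[.552,.1742,.112+.038]]))
```

```text
228 [139 139 139 136 126 128 152 160 156 139 108 111 115 117 129 147 133 110]
232 [139 139 139 135 123 118 135 155 155 133 108 113 117 119 129 143 111  64]
236 [109 109 110 110 111 120 142 156 154 130 106 111 116 118 129 142 112  63]
240 [113 113 113 113 126 153 159 160 153 127 107 113 117 116 128 141 109  61]
244 [138 138 138 134 125 135 155 159 152 121 104 113 117 118 129 140 100  54]
248 [138 138 138 133 119 126 152 159 150 116 115 145 152 153 154 152 132 107]
[98, 109, 113, 116, 116, 118, 124, 117, 113, 127, 152, 160, 160, 160, 160, 157, 154, 155, 154, 154, 155, 156, 159, 159, 160, 160, 160, 160, 159, 159, 159, 159, 159, 159, 159, 149, 111, 102, 105, 105, 103, 103, 111, 117, 115, 115, 110]
[[0.591659   0.12453101 0.124     ]
 [0.51034117 0.12224017 0.124     ]
 [0.55085531 0.12338151 0.124     ]]
side end top corners [[0.52547115 0.13122845 0.124     ]
 [0.58620623 0.13050641 0.124     ]]
handle-> expected centre proj [[254.69439772 152.83945826]]
```

Call:
arm_command(commands=[{"translation": [0.18,0.035,0],"dr": [0,0,0],"jaw": 1},{"translation": [0,0,0.8],"dr": [0,0,0],"jaw": 1},{"translation": [0,0,0.8],"dr": [0,0,0],"jaw": 1},{"translation": [0,0,0.8],"dr": [0,0,0],"jaw": 1},{"translation": [0,0,0.6],"dr": [0,0,0],"jaw": 1},{"translation": [0,0,0.2],"dr": [0,0,0],"jaw": 1},{"translation": [0,0,0],"dr": [0,0,0],"jaw": 1},{"translation": [0,0,0],"dr": [0,0,0],"jaw": 1}])

```text
time_s: 9.97
position: [0.5538, 0.1788, 0.0571]
tcp_rot: [[-0.013, 1.0, 0.0], [1.0, 0.013, 0.0], [0.0, 0.0, -1.0]]
force: [0.2, 0.2, -1.5]
opening: 0.111
```

Run:
```python
from h import *
from rig import *
goal([.5528,.1787,.0365],0.84)
for n,b in(("top",(160,205,240,265)),("side",(220,145,300,225))):
    p,_=capture(n);np.save(f"pics/{n}3.npy",p);x0,y0,x1,y1=b;k=10 if n=="top" else 7;cv2.imwrite(f"pics/{n}3.png",cv2.resize(p[y0:y1,x0:x1,::-1],None,fx=k,fy=k,interpolation=2))
```

```text
t 9.97 pos [0.5538 0.1788 0.0571] yawy 0.77 j [ 6.9 41.  95.7  0.  43.2  6.1]
shift mm [-0.1 -1.  20.6] units [-0.002 -0.04   0.822] turn deg [ 0.02 -0.   -0.07] units [ 0.004 -0.001 -0.012] after-turn units [-0.002 -0.039  0.822]
F [ 0.18  0.19 -1.54] M [-0.063 -0.026 -0.014] open 0.111
```

View pics/side3.png

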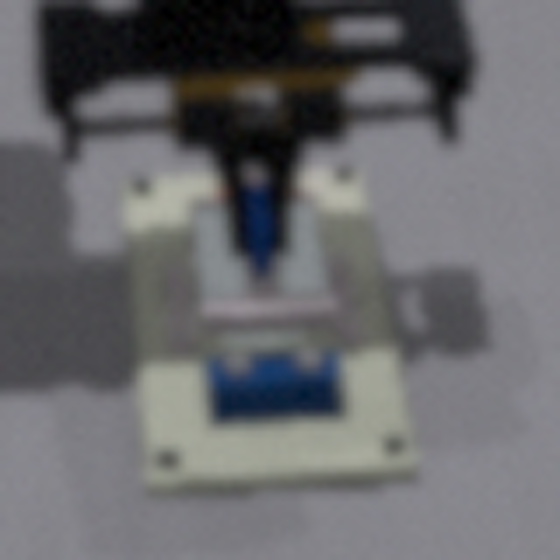

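View pics/top3.png

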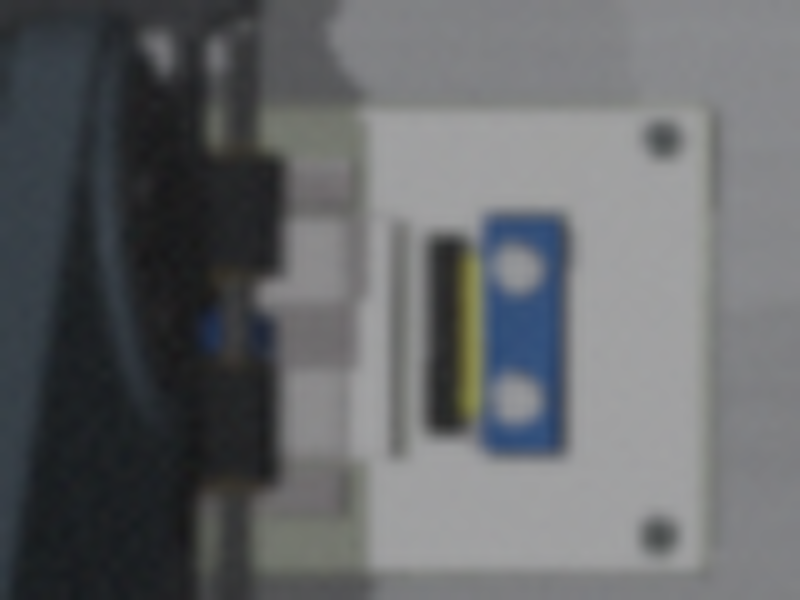

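In the top view the carrier's end strip spans crop y 215 to 458 at x≈390, and the bolts are at (662,138) and (658,536). The side view shows it lying centrally between the rails.

Run:
```python
from h import *
f=lambda U,V:((U+.5)/10-.5+160,(V+.5)/10-.5+205)
e=ray("top",[f(392,215),f(388,458)],.0448);print("end",e,e.mean(0))
b=ray("top",[f(662,138),f(658,536)],.013);print("bolts",b,b.mean(0))
x=np.array([.0148,-.9999]);y=np.array([.9999,.0148])
nb=b.mean(0)[:2]; 
print("end lateral rel bolts",(e.mean(0)[:2]-nb)@y,"along",(e.mean(0)[:2]-nb)@x)
p=np.load("pics/top3.npy");print([int(v) for v in p[220:258,197].mean(1)]);print(p[238,190:210].mean(1).round())
h=lambda U,V:((U+.5)/7-.5+220,(V+.5)/7-.5+145)
e=ray("side",[h(203,303),h(338,298)],.0448);b=ray("side",[h(166,458),h(394,444)],.013);print("side",e,b,"lat",(e.mean(0)-b.mean(0))[:2]@y)
# pad
print("pad face", ray("top",[f(426,335)],.028)[0], ray("top",[f(426,335)],.022)[0])
```

```text
end [[0.58284322 0.12895804 0.0448    ]
 [0.52322355 0.1282984  0.0448    ]] [0.55303339 0.12862822 0.0448    ]
bolts [[0.60520658 0.06640049 0.013     ]
 [0.50477603 0.06518939 0.013     ]] [0.55499131 0.06579494 0.013     ]
end lateral rel bolts -0.0010277905207475963 along -0.06285597719255794
[153, 152, 152, 153, 153, 151, 145, 150, 152, 153, 151, 153, 152, 152, 153, 157, 159, 160, 160, 158, 159, 159, 159, 160, 160, 159, 159, 160, 159, 158, 154, 154, 154, 153, 153, 153, 153, 153]
[109. 109. 109. 109. 110. 125. 153. 160. 149. 109. 120. 141. 110.  63.
  43.  52.  87. 119. 106.  84.]
side [[0.52810827 0.1398707  0.0448    ]
 [0.58903947 0.13845825 0.0448    ]] [[0.50733357 0.06747316 0.013     ]
 [0.60781222 0.06868847 0.013     ]] lat 0.0020529153305034503
pad face [0.55405848 0.12242886 0.028     ] [0.55428301 0.123361   0.022     ]
```

Call:
arm_command(commands=[{"translation": [0,-0.02,0.3],"dr": [0,0,0],"jaw": 1},{"translation": [0,0,0.25],"dr": [0,0,0],"jaw": 1},{"translation": [0,0,0],"dr": [0,0,0],"jaw": 1}])

```text
time_s: 10.32
position: [0.552, 0.179, 0.0422]
tcp_rot: [[-0.014, 1.0, -0.002], [1.0, 0.014, -0.0], [-0.0, -0.002, -1.0]]
force: [0.0, -0.3, -2.0]
opening: 0.115
```

Call:
arm_command(commands=[{"translation": [0,0,0.1],"dr": [0,0,0],"jaw": 1},{"translation": [0,0,0],"dr": [0,0,0],"jaw": 1}])

```text
time_s: 10.48
position: [0.5525, 0.1791, 0.0401]
tcp_rot: [[-0.014, 1.0, -0.001], [1.0, 0.014, -0.0], [-0.0, -0.001, -1.0]]
force: [0.4, 0.2, -1.8]
opening: 0.112
```

Run:
```python
from h import *
goal([.5533,.1787,.0365],0.84)
```

```text
t 10.48 pos [0.5525 0.1791 0.0401] yawy 0.82 j [ 6.9 42.6 96.2 -0.  41.3  6.1]
shift mm [-0.4  0.8  3.6] units [-0.016  0.033  0.143] turn deg [-0.05  0.01 -0.02] units [-0.008  0.001 -0.003] after-turn units [-0.016  0.033  0.143]
F [ 0.41  0.24 -1.78] M [-0.098  0.005  0.013] open 0.112
```

Call:
arm_command(commands=[{"translation": [0,0.02,0.1],"dr": [0,0,0],"jaw": 1},{"translation": [0,0,0.04],"dr": [0,0,0],"jaw": 1},{"translation": [0,0,0],"dr": [0,0,0],"jaw": 1},{"translation": [0,0,0],"dr": [0,0,0],"jaw": 1}])

```text
time_s: 10.82
position: [0.5533, 0.1791, 0.037]
tcp_rot: [[-0.014, 1.0, -0.0], [1.0, 0.014, -0.0], [-0.0, -0.0, -1.0]]
force: [0.4, -0.0, -2.8]
opening: 0.113
```

Call:
arm_command(commands=[{"translation": [0,0,0.03],"dr": [0,0,0],"jaw": 1},{"translation": [0,0,0],"dr": [0,0,0],"jaw": 1}])

```text
time_s: 10.98
position: [0.5533, 0.1791, 0.0363]
tcp_rot: [[-0.014, 1.0, 0.0], [1.0, 0.014, 0.0], [0.0, 0.0, -1.0]]
force: [1.2, 0.0, -2.4]
opening: 0.111
```

Call:
arm_command(commands=[{"translation": [0,0,0.03],"dr": [0,0,0],"jaw": 1},{"translation": [0,0,0],"dr": [0,0,0],"jaw": 1},{"translation": [0,0,0],"dr": [0,0,0],"jaw": 1}])

```text
time_s: 11.23
position: [0.5534, 0.1791, 0.0363]
tcp_rot: [[-0.014, 1.0, 0.0], [1.0, 0.014, 0.0], [0.0, 0.0, -1.0]]
force: [-1.9, -1.0, 4.6]
opening: 0.113
```

Seated, with the contact force turning upward at z = 36.3 mm. Now releasing.

Call:
arm_command(commands=[{"translation": [0,0,0],"dr": [0,0,0],"jaw": 0.5},{"translation": [0,0,0],"dr": [0,0,0],"jaw": 0.5},{"translation": [0,0,0],"dr": [0,0,0],"jaw": 0.5},{"translation": [0,0,0],"dr": [0,0,0],"jaw": 0.5},{"translation": [0,0,0],"dr": [0,0,0],"jaw": 0.5},{"translation": [0,0,-0.5],"dr": [0,0,0],"jaw": 0.5},{"translation": [0,0,-1],"dr": [0,0,0],"jaw": 0.5},{"translation": [0,0,-1],"dr": [0,0,0],"jaw": 0.5},{"translation": [0,0,-1],"dr": [0,0,0],"jaw": 0.5},{"translation": [-1,0,-1],"dr": [0,0,0],"jaw": 0.5},{"translation": [-1,0,0],"dr": [0,0,0],"jaw": 0.5},{"translation": [-1,0,0],"dr": [0,0,0],"jaw": 0.5}])

```text
time_s: 12.23
position: [0.5558, 0.1038, 0.1511]
tcp_rot: [[-0.016, 1.0, 0.006], [1.0, 0.016, -0.0], [-0.0, 0.006, -1.0]]
force: [0.1, 0.5, -0.2]
opening: 0.5
```

Call:
arm_command(commands=[{"translation": [-1,0,0],"dr": [0,0,0],"jaw": 0.5},{"translation": [-1,0,0],"dr": [0,0,0],"jaw": 0.5},{"translation": [-1,0,0],"dr": [0,0,0],"jaw": 0.5},{"translation": [-1,0,0],"dr": [0,0,0],"jaw": 0.5},{"translation": [-1,0,0],"dr": [0,0,0],"jaw": 0.5},{"translation": [0,0,0],"dr": [0,0,0],"jaw": 0.5},{"translation": [0,0,0],"dr": [0,0,0],"jaw": 0.5}])

```text
time_s: 12.82
position: [0.5564, -0.0221, 0.1488]
tcp_rot: [[-0.011, 1.0, 0.001], [1.0, 0.011, 0.0], [0.0, 0.001, -1.0]]
force: [0.4, -0.2, -1.1]
opening: 0.503
```

Run:
```python
from h import *
from rig import *
goal([.5656,.2420,.15],0.84)
for n,b in(("top",(120,200,240,275)),("side",(220,145,300,225))):
    p,_=capture(n);np.save(f"pics/{n}4.npy",p);x0,y0,x1,y1=b;k=6.5 if n=="top" else 7;cv2.imwrite(f"pics/{n}4.png",cv2.resize(p[y0:y1,x0:x1,::-1],None,fx=k,fy=k,interpolation=2))
```

```text
t 12.82 pos [ 0.5564 -0.0221  0.1488] yawy 0.66 j [-13.8  31.3  96.5   0.   52.2 -14.4]
shift mm [264.   12.3  -1.2] units [10.558  0.49  -0.047] turn deg [ 0.05 -0.   -0.18] units [ 0.009 -0.    -0.031] after-turn units [10.557  0.524 -0.048]
F [ 0.37 -0.18 -1.13] M [-0.084  0.041 -0.006] open 0.503
```

View pics/side4.png

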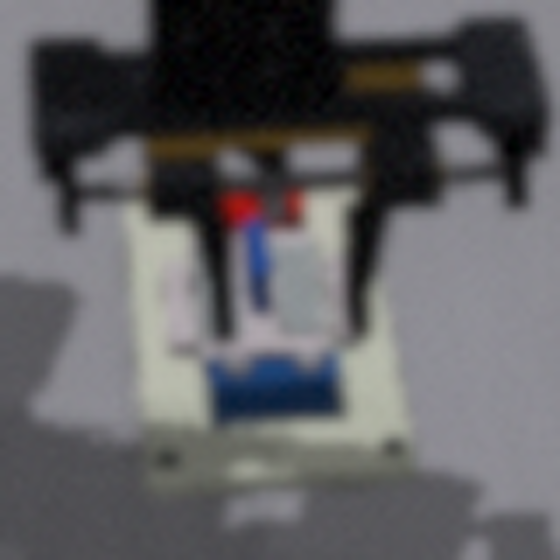

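View pics/top4.png

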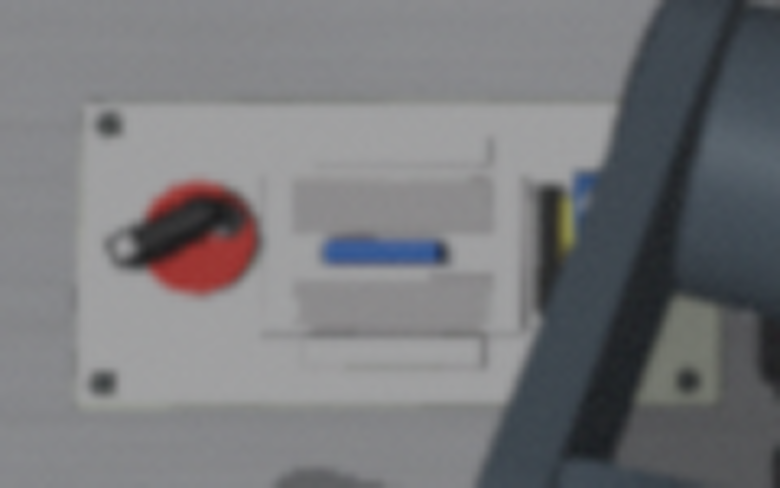

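The carrier lies between the rails and let go. The handle is at about (385,252) and both rails are visible. The knob's white dot is at (122,247), its bar runs up-right to about (235,215), and the red lobe is centred at about (200,237). Next I'll measure the knob.

Run:
```python
from h import *
b=(120,200,180,260);k=8
p=np.load("pics/top4.npy")[:,:,::-1]
im=cv2.resize(np.ascontiguousarray(p[b[1]:b[3],b[0]:b[2]]),None,fx=k,fy=k,interpolation=cv2.INTER_CUBIC).astype(int)
B,G,R=im[...,0],im[...,1],im[...,2]
back=lambda uv:(np.asarray(uv,float)+.5)/k-.5+np.array(b[:2])
x=np.array([.0148,-.9999]);y=np.array([.9999,.0148]);N=np.array([.5530,.1784])
def nest(P): P=np.atleast_2d(P)[:,:2]-N; return np.c_[P@x,P@y]*1e3
red=(R-G>35)
c=np.vstack([c for c in cv2.findContours(red.astype(np.uint8),0,2)[0] if len(c)>20])
(ux,uy),r=cv2.minEnclosingCircle(c);P=ray("top",[back((ux,uy))],.0235);print("lobe",P,nest(P),r/k)
dark=(im.max(2)<75)
cs=sorted(cv2.findContours(dark.astype(np.uint8),0,2)[0],key=cv2.contourArea)[::-1][:3]
for c in cs:
    rc=cv2.minAreaRect(c);Q=ray("top",back(cv2.boxPoints(rc)),.0785);print("bar",cv2.contourArea(c),rc,"\n",nest(Q),nest(Q.mean(0)))
w=(im.min(2)>120)&(np.hypot(*(np.indices(w.shape if False else im.shape[:2])[::-1]-(np.array([(122/6.5)*8,(247/6.5)*8])[:,None,None])))<22)
ce=np.argwhere(w)[:,::-1].mean(0) if w.any() else None;print("dot",ce,nest(ray("top",[back(ce)],.0785)))
for q in (.35,.45,.55):
    a=np.array([-63,12]);d=np.array([-np.cos(q),-np.sin(q)]);print(q,"lobe",a+14*d,"bar mid",a+13*d,"end",a+34*d)
cv2.imwrite("pics/knob4.png",im.clip(0,255).astype(np.uint8))
f=lambda U,V:((U+.5)/6.5-.5+120,(V+.5)/6.5-.5+200)
print("handle",nest(ray("top",[f(385,252)],.050)),"pad/near edge",nest(ray("top",[f(540,250)],.03)),"lobe-side carrier edge",nest(ray("top",[f(263,260)],.024)),"far edge",nest(ray("top",[f(523,260)],.024)))
```

```text
lobe [[0.55726943 0.25340342 0.0235    ]] [[-74.93273351   5.37905194]] 9.063283920288086
bar 5759.5 ((223.73049926757812, 279.32781982421875), (53.79874801635742, 152.2111053466797), 68.92251586914062) 
 [[-89.98059547   6.55917163]
 [-48.22421751  22.74399384]
 [-42.16484192   7.75644355]
 [-83.88363302  -8.38064869]] [[-66.06332198   7.16974009]]
bar 31.0 ((135.0, 153.0), (7.071067810058594, 5.656853675842285), 45.0) 
 [[-94.66748976  45.11206174]
 [-93.50865685  46.30696911]
 [-91.98495775  44.80523697]
 [-93.1438442   43.61062989]] [[-93.32623714  44.95872443]]
bar 29.0 ((128.0, 471.0), (6.0, 6.0), 90.0) 
 [[-93.92812539 -48.63431683]
 [-92.15878295 -48.64131616]
 [-92.11425861 -50.41000975]
 [-93.88333822 -50.40297072]] [[-93.02112629 -49.52215337]]
dot [146.3956044  302.06122449] [[-88.83633018   0.46931281]]
0.35 lobe [-76.15121798   7.1994307 ] bar mid [-75.21184527   7.5423285 ] end [-94.93867224   0.34147455]
0.45 lobe [-75.60625943   5.91048252] bar mid [-74.70581233   6.34544806] end [-93.61520148  -2.78882816]
0.55 lobe [-74.93534331   4.68237879] bar mid [-74.08281879   5.20506602] end [-91.98583375  -5.77136578]
handle [[ 2.50790032 -1.1768068 ]] pad/near edge [[57.54080149  0.17507384]] lobe-side carrier edge [[-49.46617108  -3.06996452]] far edge [[50.14269477 -3.40725178]]
```

View pics/knob4.png

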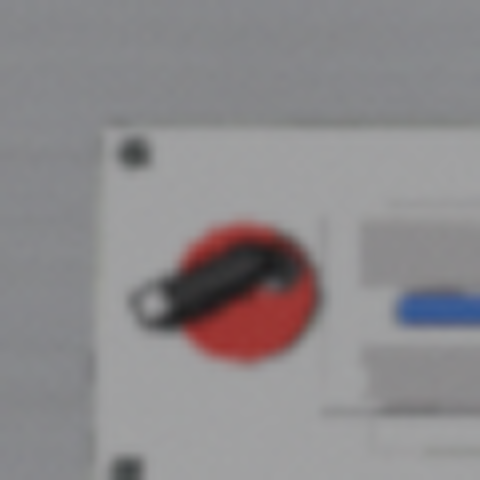

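Call:
arm_command(commands=[{"translation": [0.96,0.05,0],"dr": [0,0,0],"jaw": 0.5},{"translation": [0.96,0.05,0],"dr": [0,0,0],"jaw": 0.5},{"translation": [0.96,0.05,0],"dr": [0,0,0],"jaw": 0.5},{"translation": [0.96,0.05,0],"dr": [0,0,0],"jaw": 0.5},{"translation": [0.96,0.05,0],"dr": [0,0,0],"jaw": 0.5},{"translation": [0.96,0.05,0],"dr": [0,0,0],"jaw": 0.5},{"translation": [0.96,0.05,0],"dr": [0,0,0],"jaw": 0.5},{"translation": [0.96,0.05,0],"dr": [0,0,0],"jaw": 0.5},{"translation": [0.96,0.05,0],"dr": [0,0,0],"jaw": 0.5},{"translation": [0.96,0.05,0],"dr": [0,0,0],"jaw": 0.5},{"translation": [0.98,0.04,0],"dr": [0,0,0],"jaw": 0.5}])

```text
time_s: 13.83
position: [0.5647, 0.2465, 0.1482]
tcp_rot: [[-0.017, 1.0, -0.001], [1.0, 0.017, 0.0], [0.0, -0.001, -1.0]]
force: [0.7, 0.1, -0.5]
opening: 0.498
```

Call:
arm_command(commands=[{"translation": [0,0,0],"dr": [0,0,-0.84],"jaw": 0.5},{"translation": [0,0,0],"dr": [0,0,-0.84],"jaw": 0.5},{"translation": [0,0,0],"dr": [0,0,-0.84],"jaw": 0.5},{"translation": [0,0,0],"dr": [0,0,-0.84],"jaw": 0.5},{"translation": [0,0,0],"dr": [0,0,-0.84],"jaw": 0.5},{"translation": [0,0,0],"dr": [0,0,0],"jaw": 0.5},{"translation": [0,0,0],"dr": [0,0,0],"jaw": 0.5}])

```text
time_s: 14.42
position: [0.5651, 0.2449, 0.1481]
tcp_rot: [[-0.438, 0.899, -0.0], [0.899, 0.438, 0.0], [0.0, -0.0, -1.0]]
force: [0.2, 0.1, -0.3]
opening: 0.497
```

Run:
```python
from h import *
from rig import *
goal([.5656,.2428,.10],25.8)
for n,b in(("side",(220,125,300,205)),):
    p,_=capture(n);np.save(f"pics/{n}5.npy",p);x0,y0,x1,y1=b;k=7;cv2.imwrite(f"pics/{n}5.png",cv2.resize(p[y0:y1,x0:x1,::-1],None,fx=k,fy=k,interpolation=2))
```

```text
t 14.42 pos [0.5651 0.2449 0.1481] yawy 25.99 j [ 13.   35.2  87.7   0.   57.1 -13. ]
shift mm [-2.2 -0.5 48.1] units [-0.087 -0.019  1.925] turn deg [-0.02 -0.01  0.19] units [-0.003 -0.002  0.032] after-turn units [-0.086 -0.019  1.925]
F [ 0.17  0.13 -0.32] M [-0.008 -0.014  0.043] open 0.497
```

View pics/side5.png

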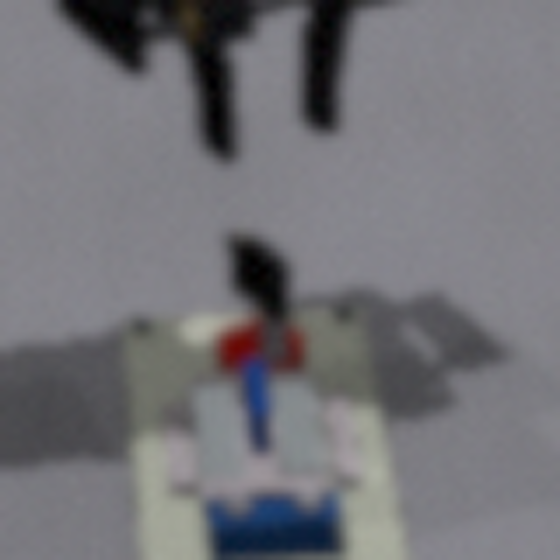

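The side view shows the fingers (217,155) and (320,128) straddling the knob bar at (262,280). The carrier lies cleanly between the two rails. Descending.

Call:
arm_command(commands=[{"translation": [-0.08,0,0.8],"dr": [0,0,0],"jaw": 0.5},{"translation": [0,0,0.8],"dr": [0,0,0],"jaw": 0.5},{"translation": [0,0,0.8],"dr": [0,0,0],"jaw": 0.5},{"translation": [0,0,0.8],"dr": [0,0,0],"jaw": 0.5},{"translation": [0,0,0.45],"dr": [0,0,0],"jaw": 0.5},{"translation": [0,0,0],"dr": [0,0,0],"jaw": 0.5},{"translation": [0,0,0],"dr": [0,0,0],"jaw": 0.5}])

```text
time_s: 15.05
position: [0.5665, 0.2421, 0.0565]
tcp_rot: [[-0.438, 0.899, -0.001], [0.899, 0.438, -0.0], [0.0, -0.001, -1.0]]
force: [-0.1, -0.0, 0.4]
opening: 0.502
```

Run:
```python
from h import *
from rig import *
goal([.5656,.2428,.056],25.8);print(read_state()["tau"])
```

```text
t 15.05 pos [0.5665 0.2421 0.0565] yawy 25.99 j [ 12.8  42.8  90.5   0.   46.8 -13.2]
shift mm [ 1.  -0.5  0.5] units [ 0.039 -0.019  0.02 ] turn deg [-0.06 -0.02  0.19] units [-0.01  -0.003  0.032] after-turn units [ 0.039 -0.019  0.02 ]
F [-0.09 -0.04  0.36] M [-0.089  0.043  0.001] open 0.502
[-1.02834043e-02 -4.57910299e+01 -1.09481058e+01  4.42001398e-02
  8.65934626e-02  3.77032324e-03]
```

Closing on the bar.

Call:
arm_command(commands=[{"translation": [0,0,0],"dr": [0,0,0],"jaw": 1},{"translation": [0,0,0],"dr": [0,0,0],"jaw": 1},{"translation": [0,0,0],"dr": [0,0,0],"jaw": 1},{"translation": [0,0,0],"dr": [0,0,0],"jaw": 1},{"translation": [0,0,0],"dr": [0,0,0],"jaw": 1},{"translation": [0,0,0],"dr": [0,0,0],"jaw": 1},{"translation": [0,0,0],"dr": [0,0,0],"jaw": 1},{"translation": [0,0,0],"dr": [0,0,0],"jaw": 1}])

```text
time_s: 15.72
position: [0.566, 0.2417, 0.0572]
tcp_rot: [[-0.439, 0.898, -0.001], [0.898, 0.439, -0.001], [-0.0, -0.002, -1.0]]
force: [-2.7, -1.1, 5.2]
opening: 0.14
```

```bash
cat >> h.py <<'E'
def feel():
    from rig import read_state
    s=read_state();R=s["tcp_rot"];print("t",round(s["time_s"],2),"yaw",round(np.degrees(np.arctan2(R[1,1],R[0,1])),2),"pos",s["position"].round(4),"Ftool",(R.T@s["force"]).round(2),"Mz",round(s["moment"][2],3),"tau6",round(s["tau"][5],4),"open",round(s["opening"],3))
E
python3 -c "
from h import *
feel()"
```

```text
t 15.72 yaw 26.07 pos [0.566  0.2417 0.0572] Ftool [ 0.19 -2.94 -5.19] Mz 0.226 tau6 0.1766 open 0.14
```

Call:
arm_command(commands=[{"translation": [0,0,0],"dr": [0,0,-0.4],"jaw": 1},{"translation": [0,0,0],"dr": [0,0,-0.4],"jaw": 1},{"translation": [0,0,0],"dr": [0,0,-0.4],"jaw": 1},{"translation": [0,0,0],"dr": [0,0,-0.4],"jaw": 1},{"translation": [0,0,0],"dr": [0,0,0],"jaw": 1},{"translation": [0,0,0],"dr": [0,0,0],"jaw": 1}])

```text
time_s: 16.22
position: [0.5662, 0.2418, 0.0572]
tcp_rot: [[-0.582, 0.813, -0.001], [0.813, 0.582, -0.0], [0.0, -0.001, -1.0]]
force: [-3.2, -1.7, 4.5]
opening: 0.132
```

```bash
python3 -c "
from h import *
feel()"
```

```text
t 16.22 yaw 35.58 pos [0.5662 0.2418 0.0572] Ftool [ 0.5  -3.63 -4.45] Mz -0.036 tau6 -0.0766 open 0.132
```

Call:
arm_command(commands=[{"translation": [0,0,0],"dr": [0,0,-0.4],"jaw": 1},{"translation": [0,0,0],"dr": [0,0,-0.4],"jaw": 1},{"translation": [0,0,0],"dr": [0,0,-0.4],"jaw": 1},{"translation": [0,0,0],"dr": [0,0,-0.4],"jaw": 1},{"translation": [0,0,0],"dr": [0,0,-0.4],"jaw": 1},{"translation": [0,0,0],"dr": [0,0,0],"jaw": 1},{"translation": [0,0,0],"dr": [0,0,0],"jaw": 1}])

```text
time_s: 16.8
position: [0.5663, 0.2419, 0.0572]
tcp_rot: [[-0.738, 0.675, -0.001], [0.675, 0.738, -0.0], [0.001, -0.001, -1.0]]
force: [-2.3, -1.2, 5.3]
opening: 0.136
```

Run:
```python
from h import *
from rig import *
feel()
for n,b in(("top",(120,200,240,275)),("side",(220,145,300,225)),):
    p,_=capture(n);np.save(f"pics/{n}6.npy",p);x0,y0,x1,y1=b;k=6.5;cv2.imwrite(f"pics/{n}6.png",cv2.resize(p[y0:y1,x0:x1,::-1],None,fx=k,fy=k,interpolation=2))
```

```text
t 16.8 yaw 47.56 pos [0.5663 0.2419 0.0572] Ftool [ 0.87 -2.45 -5.27] Mz -0.063 tau6 -0.072 open 0.136
```

View pics/top6.png

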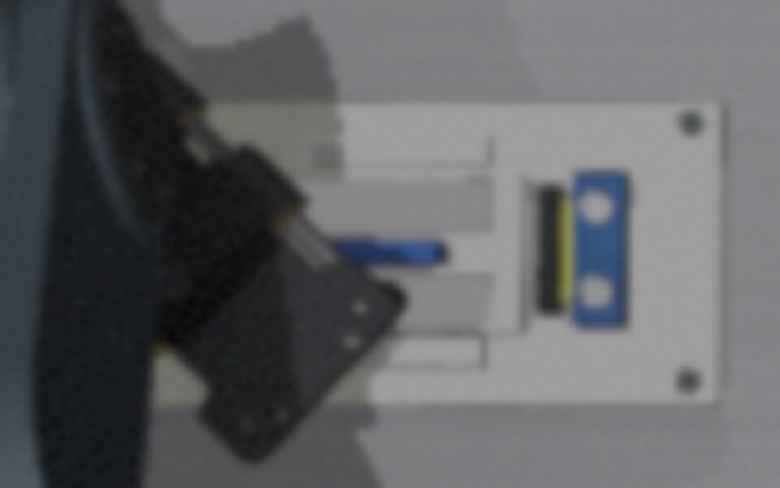

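View pics/side6.png

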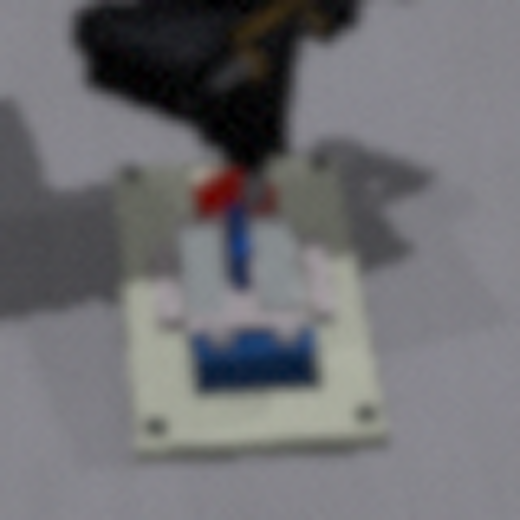

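Both views show the lobe has turned with the knob and the carrier is still clear of the pad. The carrier end is at crop x=523 and the pad face at about 538. I'll go on creeping and feel the torque while moving.

Call:
arm_command(commands=[{"translation": [0,0,0],"dr": [0,0,-0.15],"jaw": 1},{"translation": [0,0,0],"dr": [0,0,-0.15],"jaw": 1},{"translation": [0,0,0],"dr": [0,0,-0.15],"jaw": 1},{"translation": [0,0,0],"dr": [0,0,-0.15],"jaw": 1},{"translation": [0,0,0],"dr": [0,0,-0.15],"jaw": 1},{"translation": [0,0,0],"dr": [0,0,-0.15],"jaw": 1}])

```text
time_s: 17.4
position: [0.5664, 0.242, 0.0572]
tcp_rot: [[-0.798, 0.602, -0.001], [0.602, 0.798, 0.0], [0.001, -0.0, -1.0]]
force: [-2.4, -1.4, 5.5]
opening: 0.139
```

```bash
python3 -c "
from h import *
feel()"
```

```text
t 17.4 yaw 52.97 pos [0.5664 0.242  0.0572] Ftool [ 1.09 -2.51 -5.53] Mz -0.26 tau6 -0.087 open 0.139
```

Call:
arm_command(commands=[{"translation": [0,0,0],"dr": [0,0,-0.15],"jaw": 1},{"translation": [0,0,0],"dr": [0,0,-0.15],"jaw": 1},{"translation": [0,0,0],"dr": [0,0,-0.15],"jaw": 1},{"translation": [0,0,0],"dr": [0,0,-0.15],"jaw": 1},{"translation": [0,0,0],"dr": [0,0,-0.15],"jaw": 1},{"translation": [0,0,0],"dr": [0,0,-0.15],"jaw": 1}])

```text
time_s: 17.9
position: [0.5665, 0.2421, 0.0572]
tcp_rot: [[-0.851, 0.525, -0.001], [0.525, 0.851, 0.0], [0.001, 0.0, -1.0]]
force: [-2.4, -1.4, 5.4]
opening: 0.136
```

```bash
python3 -c "
from h import *
feel()"
```

```text
t 17.9 yaw 58.36 pos [0.5665 0.2421 0.0572] Ftool [ 1.33 -2.5  -5.42] Mz -0.198 tau6 -0.0912 open 0.136
```

Call:
arm_command(commands=[{"translation": [0,0,0],"dr": [0,0,-0.1],"jaw": 1},{"translation": [0,0,0],"dr": [0,0,-0.1],"jaw": 1},{"translation": [0,0,0],"dr": [0,0,-0.1],"jaw": 1},{"translation": [0,0,0],"dr": [0,0,-0.1],"jaw": 1}])

```text
time_s: 18.23
position: [0.5665, 0.2421, 0.0572]
tcp_rot: [[-0.872, 0.489, -0.0], [0.489, 0.872, 0.0], [0.001, 0.0, -1.0]]
force: [-1.4, 0.1, 5.5]
opening: 0.133
```

```bash
python3 -c "
from h import *
feel()"
```

```text
t 18.23 yaw 60.75 pos [0.5665 0.2421 0.0572] Ftool [ 1.26 -0.58 -5.53] Mz -0.213 tau6 -0.132 open 0.133
```

Call:
arm_command(commands=[{"translation": [0,0,0],"dr": [0,0,-0.1],"jaw": 1},{"translation": [0,0,0],"dr": [0,0,-0.1],"jaw": 1},{"translation": [0,0,0],"dr": [0,0,-0.1],"jaw": 1},{"translation": [0,0,0],"dr": [0,0,-0.1],"jaw": 1}])

```text
time_s: 18.57
position: [0.5665, 0.2422, 0.0572]
tcp_rot: [[-0.892, 0.452, -0.0], [0.452, 0.892, 0.001], [0.001, 0.0, -1.0]]
force: [-1.7, -1.0, 5.4]
opening: 0.134
```

```bash
python3 -c "
from h import *
feel()"
```

```text
t 18.57 yaw 63.15 pos [0.5665 0.2422 0.0572] Ftool [ 1.1  -1.67 -5.38] Mz -0.234 tau6 -0.1334 open 0.134
```

Call:
arm_command(commands=[{"translation": [0,0,0],"dr": [0,0,-0.1],"jaw": 1},{"translation": [0,0,0],"dr": [0,0,-0.1],"jaw": 1},{"translation": [0,0,0],"dr": [0,0,-0.1],"jaw": 1},{"translation": [0,0,0],"dr": [0,0,-0.1],"jaw": 1}])

```text
time_s: 18.9
position: [0.5665, 0.2422, 0.0572]
tcp_rot: [[-0.91, 0.414, -0.0], [0.414, 0.91, 0.001], [0.001, 0.0, -1.0]]
force: [-1.7, -1.2, 4.5]
opening: 0.139
```

```bash
python3 -c "
from h import *
from rig import *
feel()
p,_=capture('top');np.save('pics/top7.npy',p);x0,y0,x1,y1=180,215,240,260;cv2.imwrite('pics/top7.png',cv2.resize(p[y0:y1,x0:x1,::-1],None,fx=12,fy=12,interpolation=2))
"
```

```text
t 18.9 yaw 65.55 pos [0.5665 0.2422 0.0572] Ftool [ 1.07 -1.78 -4.46] Mz -0.188 tau6 -0.134 open 0.139
```

View pics/top7.png

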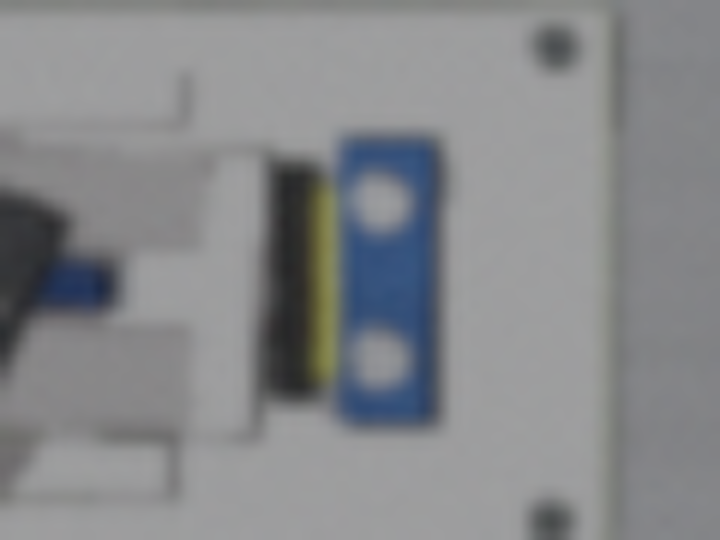

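The carrier end (x≈266) is now almost touching the pad (x≈272). The torque baseline is steady at −0.134.

Call:
arm_command(commands=[{"translation": [0,0,0],"dr": [0,0,-0.1],"jaw": 1},{"translation": [0,0,0],"dr": [0,0,-0.1],"jaw": 1},{"translation": [0,0,0],"dr": [0,0,-0.1],"jaw": 1}])

```text
time_s: 19.2
position: [0.5665, 0.2422, 0.0572]
tcp_rot: [[-0.923, 0.385, -0.0], [0.385, 0.923, 0.001], [0.001, 0.0, -1.0]]
force: [-3.2, -0.4, 5.7]
opening: 0.135
```

```bash
python3 -c "
from h import *
feel()"
```

```text
t 19.2 yaw 67.35 pos [0.5665 0.2422 0.0572] Ftool [ 2.77 -1.62 -5.69] Mz -0.23 tau6 -0.1345 open 0.135
```

Call:
arm_command(commands=[{"translation": [0,0,0],"dr": [0,0,-0.1],"jaw": 1},{"translation": [0,0,0],"dr": [0,0,-0.1],"jaw": 1},{"translation": [0,0,0],"dr": [0,0,-0.1],"jaw": 1}])

```text
time_s: 19.45
position: [0.5666, 0.2423, 0.0572]
tcp_rot: [[-0.935, 0.356, -0.0], [0.356, 0.935, 0.001], [0.0, 0.001, -1.0]]
force: [-2.4, 0.1, 5.6]
opening: 0.134
```

```bash
python3 -c "
from h import *
feel()"
```

```text
t 19.45 yaw 69.15 pos [0.5666 0.2423 0.0572] Ftool [ 2.28 -0.72 -5.64] Mz -0.195 tau6 -0.1328 open 0.134
```

Call:
arm_command(commands=[{"translation": [0,0,0],"dr": [0,0,-0.1],"jaw": 1},{"translation": [0,0,0],"dr": [0,0,-0.1],"jaw": 1}])

```text
time_s: 19.62
position: [0.5666, 0.2423, 0.0572]
tcp_rot: [[-0.942, 0.336, -0.0], [0.336, 0.942, 0.001], [0.0, 0.001, -1.0]]
force: [-2.1, 0.4, 6.0]
opening: 0.134
```

```bash
python3 -c "
from h import *
feel()"
```

```text
t 19.62 yaw 70.35 pos [0.5666 0.2423 0.0572] Ftool [ 2.09 -0.28 -5.99] Mz -0.246 tau6 -0.1354 open 0.134
```

Call:
arm_command(commands=[{"translation": [0,0,0],"dr": [0,0,-0.1],"jaw": 1},{"translation": [0,0,0],"dr": [0,0,-0.1],"jaw": 1}])

```text
time_s: 19.78
position: [0.5666, 0.2423, 0.0572]
tcp_rot: [[-0.949, 0.316, -0.0], [0.316, 0.949, 0.001], [0.0, 0.001, -1.0]]
force: [-2.4, -0.6, 5.0]
opening: 0.139
```

```bash
python3 -c "
from h import *
feel()"
```

```text
t 19.78 yaw 71.56 pos [0.5666 0.2423 0.0572] Ftool [ 2.11 -1.3  -4.98] Mz -0.241 tau6 -0.1775 open 0.139
```

Call:
arm_command(commands=[{"translation": [0,0,0],"dr": [0,0,-0.1],"jaw": 1}])

```text
time_s: 19.87
position: [0.5666, 0.2423, 0.0572]
tcp_rot: [[-0.952, 0.307, -0.0], [0.307, 0.952, 0.001], [0.0, 0.001, -1.0]]
force: [-2.0, -0.4, 5.4]
opening: 0.136
```

```bash
python3 -c "
from h import *
feel()"
```

```text
t 19.87 yaw 72.15 pos [0.5666 0.2423 0.0572] Ftool [ 1.83 -0.97 -5.44] Mz -0.333 tau6 -0.2286 open 0.136
```

Call:
arm_command(commands=[{"translation": [0,0,0],"dr": [0,0,-0.1],"jaw": 1}])

```text
time_s: 19.95
position: [0.5666, 0.2423, 0.0572]
tcp_rot: [[-0.955, 0.297, -0.0], [0.297, 0.955, 0.001], [0.0, 0.001, -1.0]]
force: [-1.4, -0.5, 5.1]
opening: 0.136
```

```bash
python3 -c "
from h import *
feel()"
```

```text
t 19.95 yaw 72.74 pos [0.5666 0.2423 0.0572] Ftool [ 1.21 -0.92 -5.09] Mz -0.309 tau6 -0.2404 open 0.136
```

Contact is clear: the torque step implies about 6.5 N. A few more small steps to reach about 9 N.

Call:
arm_command(commands=[{"translation": [0,0,0],"dr": [0,0,-0.1],"jaw": 1},{"translation": [0,0,0],"dr": [0,0,-0.1],"jaw": 1},{"translation": [0,0,0],"dr": [0,0,-0.1],"jaw": 1}])

```text
time_s: 20.2
position: [0.5666, 0.2424, 0.0572]
tcp_rot: [[-0.964, 0.267, -0.0], [0.267, 0.964, 0.001], [0.0, 0.001, -1.0]]
force: [-1.8, -0.3, 4.9]
opening: 0.133
```

```bash
python3 -c "
from h import *
feel()"
```

```text
t 20.2 yaw 74.53 pos [0.5666 0.2424 0.0572] Ftool [ 1.66 -0.72 -4.85] Mz -0.298 tau6 -0.2675 open 0.133
```

Call:
arm_command(commands=[{"translation": [0,0,0],"dr": [0,0,-0.1],"jaw": 1}])

```text
time_s: 20.28
position: [0.5666, 0.2424, 0.0572]
tcp_rot: [[-0.967, 0.257, -0.0], [0.257, 0.967, 0.001], [0.0, 0.001, -1.0]]
force: [-2.6, 0.4, 5.4]
opening: 0.135
```

```bash
python3 -c "
from h import *
feel()"
```

```text
t 20.28 yaw 75.13 pos [0.5666 0.2424 0.0572] Ftool [ 2.59 -0.23 -5.43] Mz -0.361 tau6 -0.2763 open 0.135
```

Call:
arm_command(commands=[{"translation": [0,0,0],"dr": [0,0,0],"jaw": 1},{"translation": [0,0,0],"dr": [0,0,0],"jaw": 1},{"translation": [0,0,0],"dr": [0,0,0],"jaw": 1},{"translation": [0,0,0],"dr": [0,0,0],"jaw": 1},{"translation": [0,0,0],"dr": [0,0,0],"jaw": 1},{"translation": [0,0,0],"dr": [0,0,0],"jaw": 1}])

```text
time_s: 20.78
position: [0.5666, 0.2424, 0.0572]
tcp_rot: [[-0.966, 0.257, -0.0], [0.257, 0.966, 0.001], [0.0, 0.001, -1.0]]
force: [-2.5, 0.2, 5.9]
opening: 0.131
```

```bash
python3 -c "
from h import *
from rig import *
feel()
p,_=capture('top');np.save('pics/top8.npy',p);x0,y0,x1,y1=180,215,240,260;cv2.imwrite('pics/top8.png',cv2.resize(p[y0:y1,x0:x1,::-1],None,fx=12,fy=12,interpolation=2))
"
```

```text
t 20.78 yaw 75.11 pos [0.5666 0.2424 0.0572] Ftool [ 2.41 -0.48 -5.94] Mz -0.324 tau6 -0.3204 open 0.131
```

View pics/top8.png

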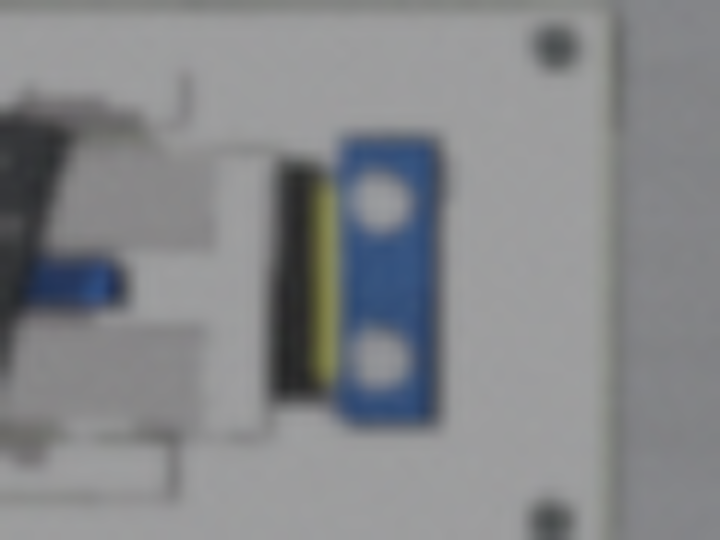

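The carrier now bears flat on the black pad, and the static torque of −0.32 agrees with about 8 N clamping. Releasing with a small opening, then straight up.

Call:
arm_command(commands=[{"translation": [0,0,0],"dr": [0,0,0],"jaw": 0.65},{"translation": [0,0,0],"dr": [0,0,0],"jaw": 0.65},{"translation": [0,0,0],"dr": [0,0,0],"jaw": 0.65},{"translation": [0,0,0],"dr": [0,0,0],"jaw": 0.65},{"translation": [0,0,0],"dr": [0,0,0],"jaw": 0.65},{"translation": [0,0,-0.3],"dr": [0,0,0],"jaw": 0.65},{"translation": [0,0,-0.8],"dr": [0,0,0],"jaw": 0.65},{"translation": [0,0,-1],"dr": [0,0,0],"jaw": 0.65},{"translation": [0,0,-1],"dr": [0,0,0],"jaw": 0.65},{"translation": [0,0,-1],"dr": [0,0,0],"jaw": 0.65},{"translation": [0,0,-1],"dr": [0,0,0],"jaw": 0.65}])

```text
time_s: 21.75
position: [0.5666, 0.242, 0.186]
tcp_rot: [[-0.967, 0.255, 0.0], [0.255, 0.967, 0.0], [-0.0, 0.0, -1.0]]
force: [-0.0, 0.1, -0.0]
opening: 0.346
```

```bash
python3 -c "
from h import *
from rig import *
feel()
p,_=capture('top');np.save('pics/top9.npy',p);x0,y0,x1,y1=180,215,240,260;cv2.imwrite('pics/top9.png',cv2.resize(p[y0:y1,x0:x1,::-1],None,fx=12,fy=12,interpolation=2))
p,_=capture('side');x0,y0,x1,y1=220,125,300,205;cv2.imwrite('pics/side9.png',cv2.resize(p[y0:y1,x0:x1,::-1],None,fx=7,fy=7,interpolation=2))
"
```

```text
t 21.75 yaw 75.22 pos [0.5666 0.242  0.186 ] Ftool [0.04 0.08 0.04] Mz -0.014 tau6 -0.0001 open 0.346
```

View pics/top9.png

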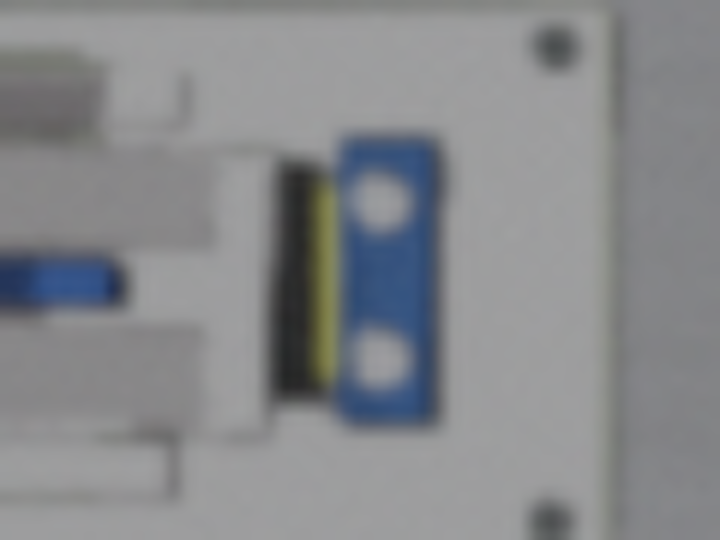

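View pics/side9.png

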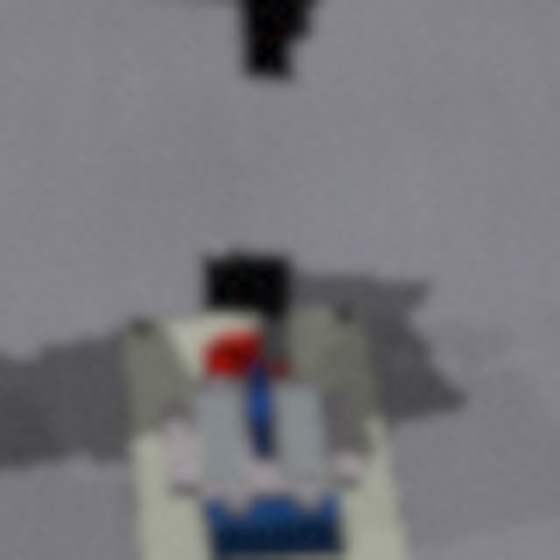

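```bash
python3 -c "
from h import *
A=np.load('pics/top7.npy').astype(float);B=np.load('pics/top9.npy').astype(float)
for nm,P in(('before',A),('after',B)):
    r=P[231:246];print(nm,(r[...,0]-r[...,2]).mean(0)[200:212].round(0),r.mean((0,2))[200:212].round(0))
    y=(P[231:246,203:211,0]-P[231:246,203:211,2]).clip(8);
# subpixel position of dark->yellow red-channel rise
    g=r[...,0].mean(0);i=np.arange(203,208);m=(g[205:207].max()+g[203:206].min())/2
    k=[j for j in range(203,207) if g[j]<m<=g[j+1]][0];print('edge',k+(m-g[k])/(g[k+1]-g[k]))
"
```

```text
before [ -1.  -1.   0.  -1.   1.  14.  45.  43. -17. -47. -41. -38.] [151. 124.  78.  48.  43.  54.  87. 117. 105. 100. 111. 114.]
edge 205.31055900621118
after [ -1.  -1.  -1.  -1.  -1.   8.  39.  43. -17. -46. -40. -38.] [157. 147. 106.  59.  44.  49.  82. 115. 104.  99. 112. 117.]
edge 205.403125
```

Call:
arm_command(commands=[{"translation": [0,0,0],"dr": [0,0,0],"jaw": 0.65},{"translation": [0,0,0],"dr": [0,0,0],"jaw": 0.65},{"translation": [0,0,0],"dr": [0,0,0],"jaw": 0.65},{"translation": [0,0,0],"dr": [0,0,0],"jaw": 0.65}])

```text
time_s: 22.18
position: [0.5658, 0.2417, 0.1828]
tcp_rot: [[-0.967, 0.255, -0.003], [0.255, 0.967, -0.001], [0.003, -0.001, -1.0]]
force: [-0.4, 0.4, 0.4]
opening: 0.349
```

```bash
python3 -c "
from rig import *
print(hand_in())"
```

```text
the job is handed in; nothing more can be done
None
```

I laid the large carrier between the rails and turned the knob anticlockwise by about 50° until its lobe clamped the carrier against the sprung stop. Then I let go, lifted clear and handed in at about 22 s. No verdict is reported.

- **Clamping force:** contact with the pad showed as a clear torque step at q ≈ 1.23. I stopped at q ≈ 1.30. The torque measured while turning gave about 8.7 N, and the static torque before release gave about 7.4 N. The turn past contact gave about 8 N, or 0.7 to 0.9 mm of pad travel.
- **Disagreement:** the top picture showed only about 0.2 to 0.5 mm of pad travel, at roughly 0.3 mm resolution. That puts the force at about 6 to 7 N, near the low end of the 6 to 13 N range.
- **Placement:** after release, both views showed the carrier flat between the rails and against the pad, and the tool read no load. The two cameras disagreed by about 3 mm on position, so I aimed between them, and the carrier went in between the rails without resistance.
- **Bystanders:** the arm did not go near the tip box, bottle or dish at working height. I did not measure their positions again at the end.

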